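Seat the cathode plate and hold the contact probe on its terminal

TASK

Stand the loose electrode plate (the cathode) that drains on the small easel on its long edge in the empty middle slot of the white electrode rack: lower it gently until it sits fully home on the brass bars and let go, with its round brass terminal at the opposite end from the terminals of the two anode plates already there. Then take the spring-tipped contact probe out of its sloping holder and hold it upright, tip down, on the ring in the middle of the cathode's terminal, pressing lightly so that the spring tip is pushed in about half of its 10 mm travel. Finish while still holding the probe in contact there; leave the anodes and the other things on the bench where they are.

Things in the scene. Friction and masses are not known exactly. Their poses are not given: they have to be found in the camera images.
- rack: White plastic electrode rack, fixed, 150 (x) x 128 (y) x 48 mm. Origin: centre of underside. Grooves at x = -44, 0, +44 mm, 9 mm wide, rounded mouths, cut in two end cheeks 48 mm high; a plate stands across (along y), side edges in the grooves (105 mm between groove bottoms, 88 mm between cheeks). Middle groove empty, anodes in the others. Yaw within 0.35 rad of the robot's.
- slot (a point): Where the centre of the seated cathode's underside belongs: middle groove of the rack, on top of the two brass bars, 11 mm above the bench. Same axes as the rack.
- cathode: Loose steel plate to seat: 6 mm thick (x), 100 wide (y), 85 tall (z), up to 0.26 kg. Origin: centre of its 6 x 100 underside. Terminal on its upper edge at y = +34 mm: 13 x 22 mm block, 7 mm high, and brass disc 18 mm across, top at z = 98. Starts leaning on the easel 20 degrees from vertical, top away from the robot; its upper 35 mm are free on both faces. Its y goes along the rack's +y.
- cathode_pad (a point): Centre of the ring (11 mm across) on the flat top of the cathode's brass terminal disc: the spot for the probe. At (0, 34, 98) mm of the cathode.
- easel: Small draining easel, fixed: grey base 90 x 116 x 8 mm with a 9 mm high front lip and two bent steel rods (6 mm) 72 mm apart with a cross rod that hold the cathode leaning back. Origin: underside, z up, rods towards its +x. Its place may be swapped with the holder's.
- anode_near: Steel anode plate of the cathode's size standing in the rack's groove at x = -44 mm, its terminal at y = -34 mm. Loose in its groove; leave it. Origin: centre of its underside.
- anode_far: The like in the groove at x = +44 mm. Leave it.
- probe: Contact probe, 60 g. Origin: on its axis, underside of the 25 mm collar; z to the handle's end. Black round handle 18 mm across, z = 8 to 88 mm, end cap to 91.5; shank 10 mm across to z = -42; brass spring tip, round end at z = -60 (out) or -50 (fully in). Starts in the holder, z leaning 30 to 35 degrees from vertical, handle end towards the robot; draw it out along its axis (60 mm).
- probe_tip (a joint): How far the spring tip is pushed in: 0 out, 0.010 m fully in. The spring gives about 1.6 N at first movement and 0.4 N more per mm (3.6 N at 5 mm).
- tip (a point): End of the spring tip, the contact point.
- holder: Probe holder, fixed: round dark steel foot 88 mm across, 15 mm high, with a black tube (25 mm outside, 12 mm inside) leaning 30 degrees to its -x side; the probe's collar sits on the tube's mouth. Origin: centre of the underside. Its place may be swapped with the easel's.
- vial_a: Reagent vial 24 x 50 mm, bystander.
- jar_green: Small jar with green lid, 41 x 46 mm, bystander.
- pipette_b: Pipette lying on the bench, 44 x 265 x 22 mm, bystander.
- marker_black: Marker pen lying on the bench, 12 x 136 mm, bystander.
Mind the look-alikes: they are no part of the job. What is shaped like the holder but green is not meant.

How it is judged:
By the outcome, as a careful person would: the job done as asked, in the order asked, and still so for the second after the job is handed in, while the arm keeps its last pose, push and grip.
It also fails if it takes over 58 s, if anything falls off the work surface, if the arm or the gripper's body presses on something with over 40 N, if the wrist force passes 120 N, or if a joint passes its speed limit or range.

ROBOT

A 6-joint arm with a two-finger parallel gripper is mounted at the origin on a cart in front of the work surface, level with it; the furniture and walls round the work are solid. World frame = base frame: x ahead of the robot, y to its left, z up, the work surface at z = 0. Lengths are in m, angles in rad, forces in N, time in s.
With the tool pointing down it reaches from about 0.375 to 0.9 m from the base axis. Payload 3.1 kg.
Tool frame: the origin (TCP) lies between the finger pads; the fingertips stand 25 mm ahead of it and the grasp point (between the pads) lies 6 mm ahead of it; y points along the fingers, x is the direction in which the jaws open and shut, and the axes are right-handed (so a half turn about y gives the same grasp; the last joint's range is limited). The gripper opens to 87 mm and grips with 3 to 60 N. Pads are 19 mm wide; open, the fingers measure 117 mm over their backs; the gripper's body (75 mm by 190 mm) begins 51 mm behind the grasp point.
Start: joints at [-1.391, 0.527, 1.433, -0, 1.181, -0.178], TCP at [0.219, -0.585, 0.248] pointing down, gripper open.
Joint ranges: [-3.08, 3.08], [-0.75, 2.2], [0.22, 2.44], [-1.43, 4.57], [0, 2.65], [-2.85, 2.85]. Speed limits (rad/s): [2.79, 2.79, 3.14, 3.14, 3.14, 3.14].

INTERFACE

Orientations are given as a unit quaternion [x, y, z, w].
In Python, from rig import robot gives the robot as it stands.
- The arm moves only by the tool carry_out, never from a script. Its argument "moves" is a list of rows, each a list of 7 numbers: the opening, from 0 (shut) to 1 (fully open), then the shift along the tool's x, y, z in cm, then the turn, a rotation vector about the tool's x, y, z in rad. In form: [[grip, x, y, z, rx, ry, rz], ...]. A call has 1 to 20 rows; each row is the pose to reach, as a shift and turn from the pose commanded when the call began, along the tool's axes at that moment; what a row does not reach only later rows make up. A row lasts 1/10 s, in which the tool goes at most 50 mm and 8.59 degrees, less where a joint would pass 70% of its speed; a pose out of reach is approached as far as the arm can. A call with a gripper value outside its range is refused whole. The fingers move at their own pace and stop on an object; "force" is the grip in N (left out, the last holds). Time passes only in rows, so rows that repeat a pose let the fingers close. It gives the time, the measured TCP pose, the force and the opening at its end, in the units of the state.
- robot.get_obs(): the state, without advancing time (a new reading comes with each control period).
- robot.camera(name): name is "scene" or "top"; returns the picture (420x560x3 uint8, red, green, blue); there is no depth.
- robot.camera_params(name): a dict with "fx", "fy", "cx", "cy" (pixels), "extrinsics" (4x4, takes a point from camera to world coordinates). Camera axes: x right, y down, z forward; pixel columns grow to the right and rows downward; lengths in m; the calibration is good to about 2 mm. A picture is of the moment at which its call begins. camera_params takes no time and is no camera call.
- robot.hand_in(): hands the job in, once; it reports no verdict.
The state is a dict: "time": time; "q": joint angles; "joint_velocities": joint speeds; "joint_torque": joint torques, N m; "position": TCP position; "tool_rot": TCP orientation; "ft_force": force on the tool from outside, world axes, zero at the start; "moment": the same for the moment, N m; "grip_width": finger opening in m.
Only numpy, scipy, OpenCV 4.12 (cv2) and the standard library are available. Lean on these libraries where they do the work, as an engineer would, in place of code of your own. Each camera call takes 0.05 s, during which the arm holds its last target.

## Working session

There is one attempt and no reset: what is moved stays moved. The work goes in short steps, Python scripts to look and compute and a tool call to move; the robot and the scene stay as the last step left them, time stands still between calls to the robot, and variables do not carry over. Pictures are saved under pics/ and viewed, and the job is handed in when it is done.

Besides the shell and the picture viewer there is one more tool, called by a JSON object that holds its "fn" and its "kwargs", one argument or row to a line. carry_out: Moves the arm, as the interface text tells. Its arguments: {"type":"object","properties":{"moves":{"type":"array"},"force":{"type":"number"}},"required":["moves"]}

```bash
ls; mkdir -p pics; python3 - <<'E'
from rig import robot
import cv2,numpy as np
for n in("scene","top"):
    im=robot.camera(n); cv2.imwrite(f"pics/{n}0.png",im[:,:,::-1])
    p=robot.camera_params(n); print(n,p['fx'],p['fy'],p['cx'],p['cy']);print(np.round(p['extrinsics'],4))
o=robot.get_obs();print(o)
E
```

```text
pics
scene 436.6356347562205 436.6356347562205 279.261124342587 205.58458480181147
[[-0.8775 -0.3286  0.3493  0.1659]
 [-0.4794  0.5828 -0.6561  0.7635]
 [ 0.0121 -0.7432 -0.6689  0.8216]
 [ 0.      0.      0.      1.    ]]
top 474.38136092972724 474.38136092972724 285.5266882225969 207.8921458873922
[[ 0.013  -0.995   0.0994  0.4466]
 [-0.9999 -0.0119  0.0114  0.0335]
 [-0.0101 -0.0996 -0.995   1.3555]
 [ 0.      0.      0.      1.    ]]
{'time': 0.1, 'q': array([-1.39150975e+00,  5.28380401e-01,  1.43380265e+00,  6.62716071e-06,
        1.18140493e+00, -1.78477786e-01]), 'joint_velocities': array([-0.0004056 , -0.00054281, -0.00110597, -0.00117068,  0.00081727,
        0.00301853]), 'joint_torque': array([ 7.16985511e-06, -4.40982771e+01, -1.77151018e+01,  6.34113676e-02,
        5.34003088e-02, -4.99796454e-05]), 'position': array([ 0.21879165, -0.58478294,  0.24665596]), 'tool_rot': array([-0.58048549,  0.40355478, -0.40255978,  0.58148582]), 'ft_force': array([-0.56423504, -0.29918274, -0.50978798]), 'moment': array([-0.05125098,  0.00785353, -0.00498816]), 'grip_width': 0.08676661085684413}
```

View pics/scene0.png

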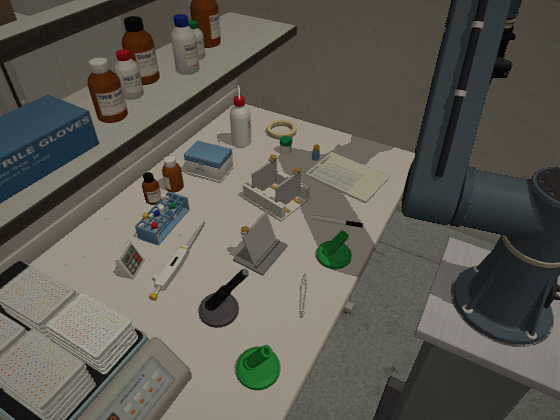

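View pics/top0.png

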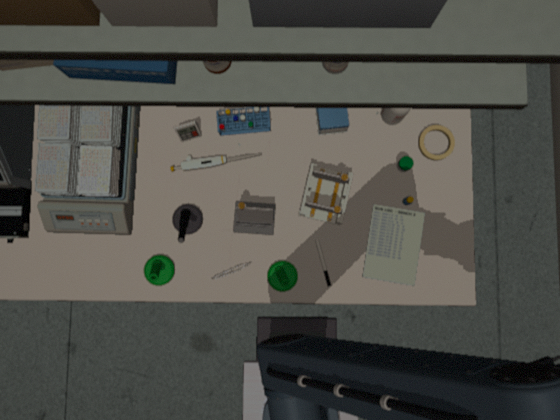

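```bash
cat > h.py <<'E'
import numpy as np,cv2
from rig import robot
from scipy.spatial.transform import Rotation as R
P={n:robot.camera_params(n) for n in("scene","top")}
def ray(n,u,v):
    p=P[n];E=np.array(p['extrinsics']);d=np.array([(u-p['cx'])/p['fx'],(v-p['cy'])/p['fy'],1]);return E[:3,3],E[:3,:3]@d
def onz(n,u,v,z):
    o,d=ray(n,u,v);return o+d*(z-o[2])/d[2]
def proj(n,X):
    p=P[n];E=np.array(p['extrinsics']);c=E[:3,:3].T@(np.array(X)-E[:3,3]);return np.array([p['fx']*c[0]/c[2]+p['cx'],p['fy']*c[1]/c[2]+p['cy']])
def tri(a,b):
    o1,d1=ray("scene",*a);o2,d2=ray("top",*b)
    A=np.stack([d1,-d2],1);s=np.linalg.lstsq(A,o2-o1,rcond=None)[0]
    x,y=o1+s[0]*d1,o2+s[1]*d2;return (x+y)/2,np.linalg.norm(x-y)
def crop(src,dst,x0,y0,w,h,k):
    im=cv2.imread(src)[y0:y0+h,x0:x0+w];cv2.imwrite(dst,cv2.resize(im,None,fx=k,fy=k,interpolation=cv2.INTER_CUBIC))
E
python3 - <<'E'
from h import *
crop("pics/top0.png","pics/t_a.png",165,155,200,140,4)
crop("pics/scene0.png","pics/s_a.png",190,145,140,100,5)
crop("pics/scene0.png","pics/s_b.png",190,225,140,110,5)
print(R.from_quat(robot.get_obs()['tool_rot']).as_matrix().round(3))
E
```

```text
[[ 0.35  -0.     0.937]
 [-0.937  0.002  0.35 ]
 [-0.002 -1.     0.   ]]
```

View pics/t_a.png

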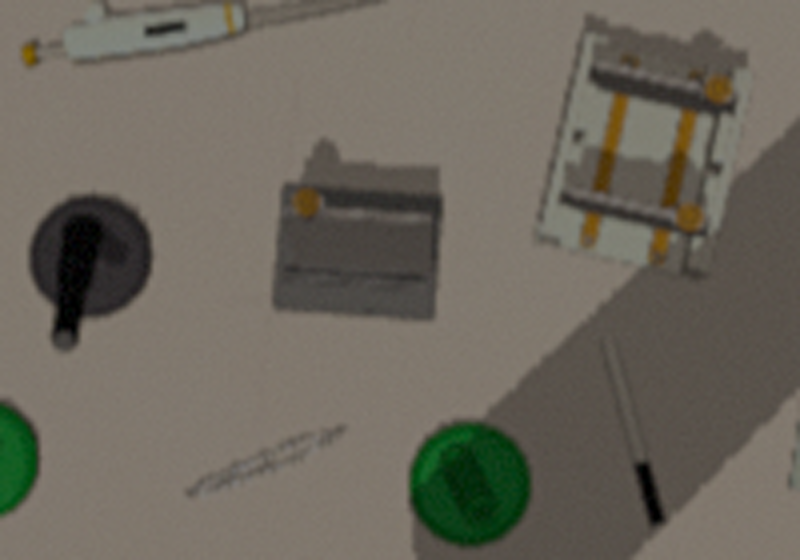

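View pics/s_a.png

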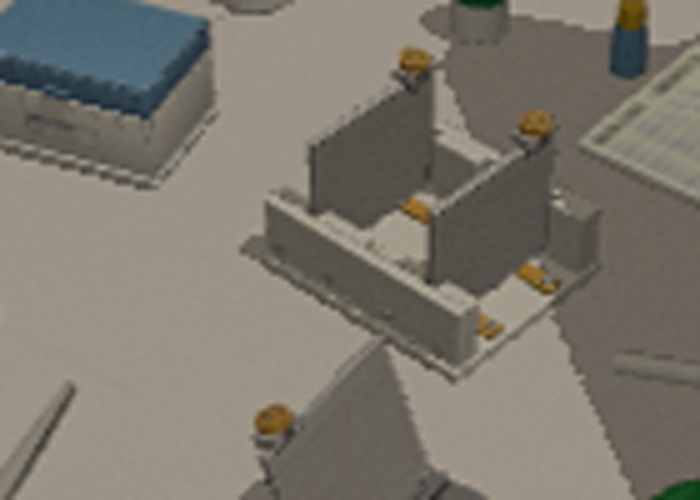

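View pics/s_b.png

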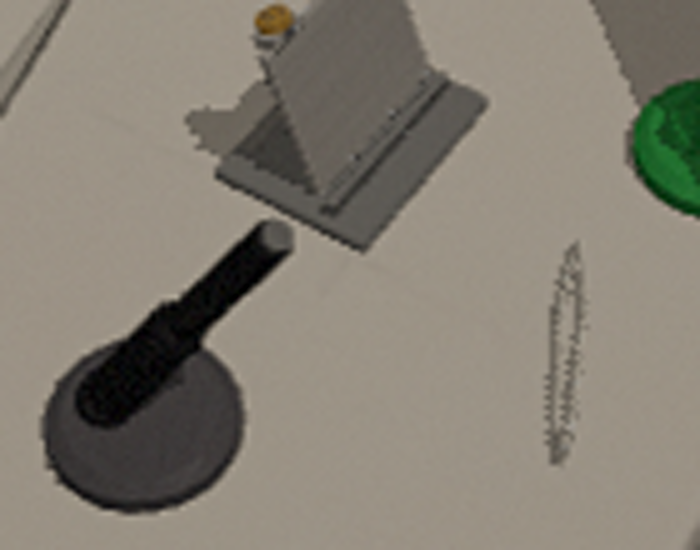

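```bash
python3 - <<'E'
from h import *
for n in("scene","top"):
    im=cv2.imread(f"pics/{n}0.png");h=cv2.cvtColor(im,cv2.COLOR_BGR2HSV)
    m=cv2.inRange(h,(10,140,90),(28,255,255))
    c,l,s,ce=cv2.connectedComponentsWithStats(m)
    for i in range(1,c):
        if s[i,4]>8 and 150<s[i,1]<300: print(n,s[i].tolist(),ce[i].round(2))
crop("pics/top0.png","pics/t_rack.png",295,150,60,80,9)
crop("pics/top0.png","pics/t_eas.png",225,185,60,60,9)
crop("pics/scene0.png","pics/s_rack.png",235,145,80,75,8)
E
```

```text
scene [270, 155, 6, 4, 17] [272.47 156.29]
scene [167, 165, 10, 7, 34] [171.59 168.62]
scene [294, 167, 6, 5, 18] [296.89 169.06]
scene [270, 185, 6, 5, 16] [272.94 186.62]
scene [293, 198, 8, 5, 18] [296.11 199.78]
scene [143, 213, 5, 6, 28] [145.14 215.36]
scene [241, 226, 7, 6, 28] [244.43 228.75]
scene [150, 293, 7, 7, 34] [153.12 295.94]
top [171, 166, 3, 5, 13] [172.   168.31]
top [342, 174, 6, 6, 26] [344.19 176.62]
top [316, 179, 6, 15, 44] [318.48 185.57]
top [334, 183, 5, 11, 33] [335.91 187.64]
top [239, 203, 5, 6, 21] [240.86 205.1 ]
top [335, 206, 5, 6, 26] [336.88 208.69]
top [311, 208, 4, 7, 17] [312.41 211.  ]
top [328, 212, 4, 7, 19] [329.74 215.16]
```

View pics/t_rack.png

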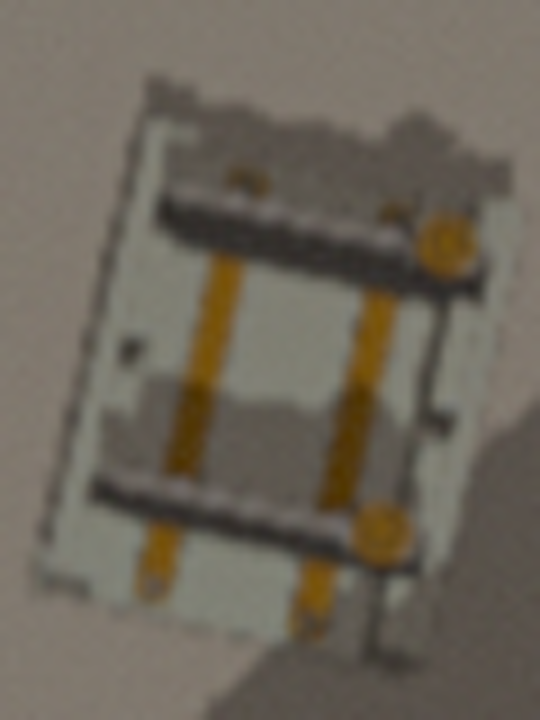

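View pics/t_eas.png

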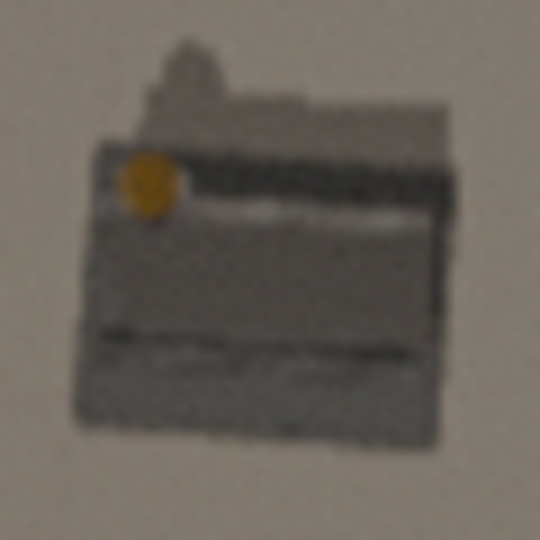

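View pics/s_rack.png

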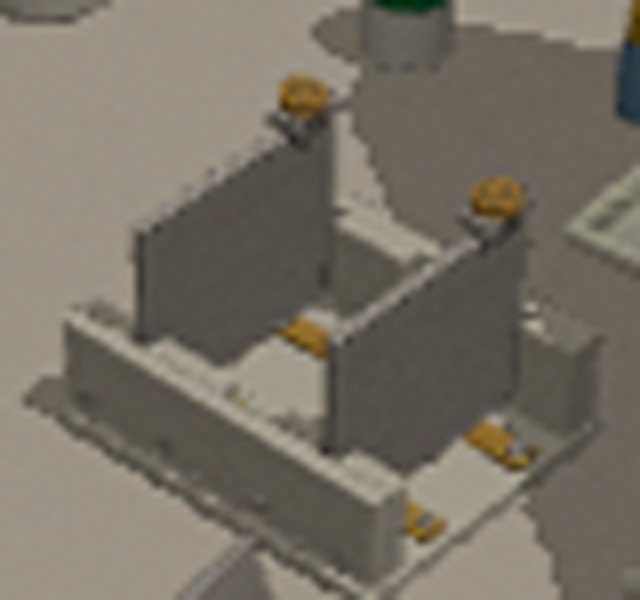

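```bash
python3 - <<'E'
from h import *
f=lambda x0,y0,k,c:(x0+(c[0]+.5)/k-.5,y0+(c[1]+.5)/k-.5)
dn=onz("top",336.88,208.69,.109);df=onz("top",344.19,176.62,.109)
print("discs",dn,df)
print("tri near",tri((296.89,169.06),(336.88,208.69)),"far",tri((272.47,156.29),(344.19,176.62)))
print("cath disc",tri((244.43,228.75),(240.86,205.1)))
d=df-dn;yaw=np.arctan2(d[1],d[0]);print("yaw discs",yaw, np.linalg.norm(d))
c,s=np.cos(yaw),np.sin(yaw);Rz=np.array([[c,-s],[s,c]])
print("centre from discs",(dn+df)[:2]/2-Rz@[0,-.034])
for z in(.02,.048):
  g1=onz("top",*f(295,150,9,(130,350)),z);g2=onz("top",*f(295,150,9,(435,422)),z)
  e=g1-g2;print("groove",g1,g2,"mid",(g1+g2)/2,"yaw",np.arctan2(-e[0],e[1]),np.linalg.norm(e))
# bars (centre lines), z .011
for a,b in[((232,275),(155,580)),((382,305),(312,610))]:
  p=onz("top",*f(295,150,9,a),.011);q=onz("top",*f(295,150,9,b),.011);e=p-q
  print("bar",q,p,np.arctan2(e[1],e[0]))
# outer cheek-top / base corners z?
for nm,pt,z in[("NL",(38,580),.0),("NR",(425,665),.0),("FL",(150,90),.0),("FLtop",(155,115),.048),("FRtop",(520,200),.048),("NLtop",(50,585),.048)]:
  print(nm,onz("top",*f(295,150,9,pt),z))
# easel base top z=.008
E1={k:onz("top",*f(225,185,9,v),.008) for k,v in dict(FL=(80,430),FR=(437,448),BL=(100,143),BR=(452,170)).items()}
print(E1)
e=E1['FL']-E1['FR'];print("yaw front",np.arctan2(-e[0],e[1]),np.linalg.norm(e))
e=E1['BL']-E1['BR'];print("yaw back",np.arctan2(-e[0],e[1]))
# plate top edge near (crop y~208): terminals; upper edge ends
E
```

```text
discs [ 0.57064534 -0.08775974  0.109     ] [ 0.65644399 -0.10695559  0.109     ]
tri near (array([ 0.56924137, -0.08847047,  0.10806821]), np.float64(0.0032353944308396738)) far (array([ 0.6553201 , -0.10767971,  0.1077932 ]), np.float64(0.002886745728441253))
cath disc (array([0.57669777, 0.16625205, 0.09934977]), np.float64(0.003220396583710679))
yaw discs -0.2201066017272739 0.08791978917100532
centre from discs [ 0.62096801 -0.06417794]
groove [ 0.63632669 -0.01720343  0.02      ] [ 0.61456783 -0.11334237  0.02      ] mid [ 0.62544726 -0.0652729   0.02      ] yaw -0.2225774023877107 0.09857050446969308
groove [ 0.63234836 -0.01614056  0.048     ] [ 0.61104567 -0.11026392  0.048     ] mid [ 0.62169701 -0.06320224  0.048     ] yaw -0.22257740238771073 0.0965039506187323
bar [ 0.56437179 -0.02603181  0.011     ] [ 0.66205862 -0.04978383  0.011     ] -0.23851610838672344
bar [ 0.55546979 -0.07562158  0.011     ] [ 0.65296328 -0.09747265  0.011     ] -0.22048475661928454
NL [0.56488377 0.01073576 0.        ]
NR [ 0.53927317 -0.11244482  0.        ]
FL [ 0.7237803  -0.02372019  0.        ]
FLtop [ 0.70609687 -0.02330649  0.048     ]
FRtop [ 0.68062669 -0.13648916  0.048     ]
NLtop [0.55919691 0.00783968 0.048     ]
{'FL': array([0.50961253, 0.19605223, 0.008     ]), 'FR': array([0.50534677, 0.08314545, 0.008     ]), 'BL': array([0.60093997, 0.19187004, 0.008     ]), 'BR': array([0.59363497, 0.07975816, 0.008     ])}
yaw front -0.03776334079631899 0.11298733470608147
yaw back -0.06506618922500002
```

```bash
cat >> h.py <<'E'
def frame(yaw,lean):  # plate frame leaning back
    ex=np.array([np.cos(yaw),np.sin(yaw),0]);z=np.array([0,0,1.])
    u=ex*np.sin(lean)+z*np.cos(lean);n=ex*np.cos(lean)-z*np.sin(lean)
    return n,u
def toolR(jaw,point):
    y=point/np.linalg.norm(point);x=jaw-y*(jaw@y);x/=np.linalg.norm(x);return np.stack([x,y,np.cross(x,y)],1)
def rel(p0,R0,G,Rt):
    """G grasp point target -> shift cm, rotvec; TCP = G - 6mm*point"""
    t=G-.006*Rt[:,1]
    return (R0.T@(t-p0)*100).round(2), R.from_matrix(R0.T@Rt).as_rotvec().round(4)
def cur():
    o=robot.get_obs();return o['position'],R.from_quat(o['tool_rot']).as_matrix(),o
E
cat > g.py <<'E'
from h import *
yaw=-.045;n,u=frame(yaw,np.radians(20));ey=np.array([-np.sin(yaw),np.cos(yaw),0])
D=(onz("top",240.86,205.1,.1011)+tri((244.43,228.75),(240.86,205.1))[0])/2; D[2]=.1011
G=D-.026*u-.034*ey
Rt=toolR(n,-u)
E
python3 - <<'E'
from g import *
print(onz("top",240.86,205.1,.1011),onz("scene",244.43,228.75,.1011),D,G)
p,R0,o=cur()
print(rel(p,R0,G+.1*u,Rt)); print(Rt)
E
```

```text
[0.57796719 0.16679675 0.1011    ] [0.5741496  0.16717967 0.1011    ] [0.57733248 0.1665244  0.1011    ] [0.56691948 0.13295885 0.07666799]
(array([-53.6 ,   7.17,  61.08]), array([-0.2052, -1.1553,  0.3068]))
[[ 0.93874134 -0.34167391  0.04498481]
 [-0.0422719   0.01538571  0.99898767]
 [-0.34202014 -0.93969262  0.        ]]
```

{"fn": "carry_out", "kwargs": {
  "moves": [
    [0.6,-53.6,0,61,-0.2052,-1.1553,0.3068],
    [0.6,-53.6,0,61,-0.2052,-1.1553,0.3068],
    [0.6,-53.6,0,61,-0.2052,-1.1553,0.3068],
    [0.6,-53.6,0,61,-0.2052,-1.1553,0.3068],
    [0.6,-53.6,0,61,-0.2052,-1.1553,0.3068],
    [0.6,-53.6,0,61,-0.2052,-1.1553,0.3068],
    [0.6,-53.6,0,61,-0.2052,-1.1553,0.3068],
    [0.6,-53.6,0,61,-0.2052,-1.1553,0.3068],
    [0.6,-53.6,0,61,-0.2052,-1.1553,0.3068],
    [0.6,-53.6,0,61,-0.2052,-1.1553,0.3068],
    [0.6,-53.6,0,61,-0.2052,-1.1553,0.3068],
    [0.6,-53.6,0,61,-0.2052,-1.1553,0.3068],
    [0.6,-53.6,0,61,-0.2052,-1.1553,0.3068],
    [0.6,-53.6,0,61,-0.2052,-1.1553,0.3068],
    [0.6,-53.6,0,61,-0.2052,-1.1553,0.3068],
    [0.6,-53.6,0,61,-0.2052,-1.1553,0.3068],
    [0.6,-53.6,0,61,-0.2052,-1.1553,0.3068],
    [0.6,-53.6,0,61,-0.2052,-1.1553,0.3068],
    [0.6,-53.6,0,61,-0.2052,-1.1553,0.3068],
    [0.6,-53.6,0,61,-0.2052,-1.1553,0.3068]
  ]
}}

```text
time: 2.1
position: [0.6018, 0.1285, 0.2475]
tool_rot: [-0.694, 0.14, 0.107, 0.698]
ft_force: [-0.0, -0.2, -0.2]
grip_width: 0.0524
```

```bash
python3 - <<'E'
from g import *
p,R0,o=cur();print(p,R0.round(3),rel(p,R0,G+.05*u,Rt))
for n_ in("scene","top"):cv2.imwrite(f"pics/{n_}1.png",robot.camera(n_)[:,:,::-1])
crop("pics/top1.png","pics/t1.png",160,100,200,150,4)
crop("pics/scene1.png","pics/s1.png",170,100,200,150,4)
E
```

```text
[0.60184711 0.12851745 0.24749469] [[ 0.938 -0.343  0.047]
 [-0.045  0.014  0.999]
 [-0.343 -0.939 -0.003]] (array([ 2.55, 11.65,  0.32]), array([ 0.0019, -0.0027, -0.0009]))
```

View pics/t1.png

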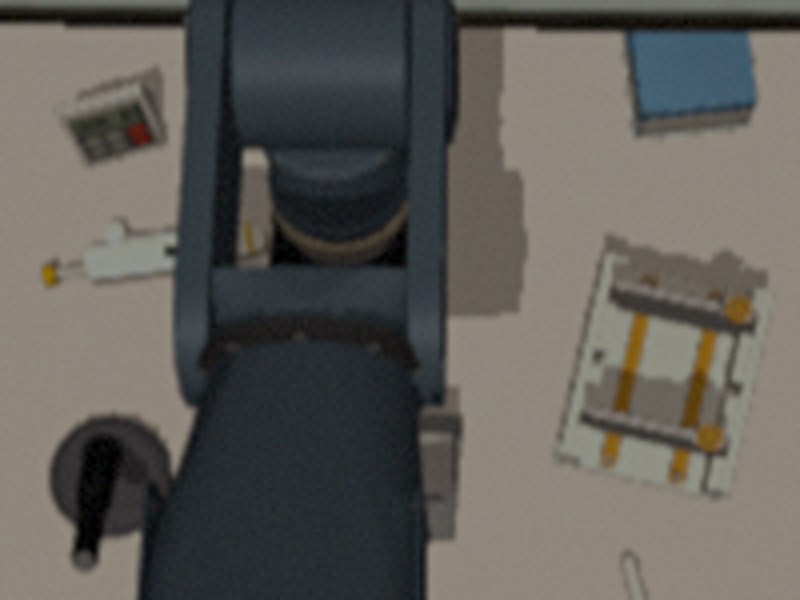

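View pics/s1.png

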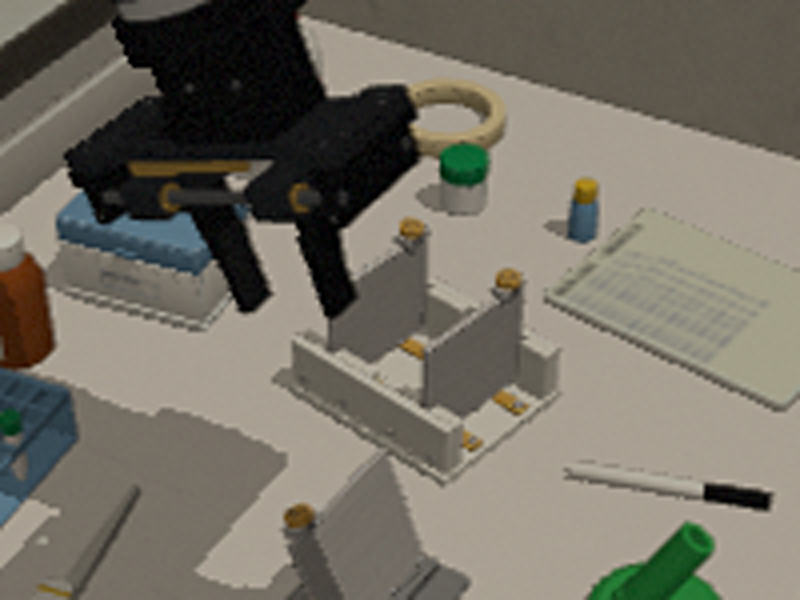

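{"fn": "carry_out", "kwargs": {
  "moves": [
    [0.6,2.5,4,0.3,0,0,0],
    [0.6,2.5,8,0.3,0,0,0],
    [0.6,2.5,11.6,0.3,0,0,0],
    [0.6,2.5,11.6,0.3,0,0,0]
  ]
}}

```text
time: 2.6
position: [0.5814, 0.1326, 0.126]
tool_rot: [-0.694, 0.143, 0.111, 0.697]
ft_force: [-0.1, 0.5, -0.3]
grip_width: 0.0523
```

```bash
python3 - <<'E'
from g import *
cv2.imwrite(f"pics/scene2.png",robot.camera("scene")[:,:,::-1])
p,R0,o=cur();print(p,o['grip_width'],rel(p,R0,G,Rt))
w=o['grip_width']/2
for s in(-1,1):
  for a in(w,w+.015):
    for zz in(-.0095,.0095):
      print(s,a,zz,(proj("scene",p+R0@[s*a,.025,zz])-[190,140]+.5)*5-.5)
print("plate top edge", [ (proj("scene",G+.013*u+k*ey+t*n)-[190,140]+.5)*5-.5 for k in(-.05,.05) for t in (-.003,.003)])
crop("pics/scene2.png","pics/s2.png",190,140,140,120,5)
E
```

```text
[0.58447518 0.13282095 0.12861331] 0.05243959487522947 (array([ 0.16,  4.88, -0.06]), array([ 0.0018, -0.002 , -0.0057]))
-1 0.026219797437614736 -0.0095 [363.06548836 387.50680042]
-1 0.026219797437614736 0.0095 [340.80641039 411.4489952 ]
-1 0.04121979743761474 -0.0095 [388.22476805 390.43128936]
-1 0.04121979743761474 0.0095 [366.07339182 414.61888962]
1 0.026219797437614736 -0.0095 [278.4106529  377.66660892]
1 0.026219797437614736 0.0095 [255.82761047 400.78789489]
1 0.04121979743761474 -0.0095 [255.09704992 374.95665955]
1 0.04121979743761474 0.0095 [232.43518769 397.85317509]
plate top edge [array([379.53484059, 361.77745574]), array([369.95724545, 360.71632301]), array([263.33646799, 486.21022861]), array([253.55669016, 484.65251809])]
```

View pics/s2.png

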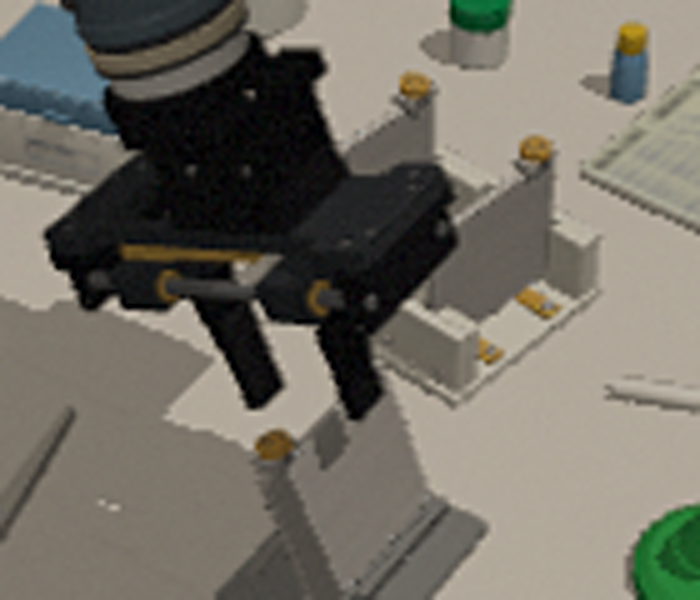

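{"fn": "carry_out", "kwargs": {
  "moves": [
    [0.6,0.1,2,0,0,0,0],
    [0.6,0.15,4,0,0,0,0],
    [0.6,0.15,4.9,0,0,0,0],
    [0.6,0.15,4.9,0,0,0,0]
  ]
}}

```text
time: 3.05
position: [0.5718, 0.134, 0.0842]
tool_rot: [-0.694, 0.138, 0.106, 0.698]
ft_force: [-0.7, -0.6, -0.1]
grip_width: 0.0523
```

```bash
python3 - <<'E'
from g import *
cv2.imwrite(f"pics/scene3.png",robot.camera("scene")[:,:,::-1])
p,R0,o=cur();print(p,o['grip_width'],rel(p,R0,G,Rt),o['ft_force'])
crop("pics/scene3.png","pics/s3.png",190,160,140,120,5)
E
```

```text
[0.5725098  0.13412703 0.08466145] 0.052116050532800204 (array([-0.25,  0.34, -0.14]), array([ 0.0015, -0.001 ,  0.0027])) [-0.02266745 -0.04464784  0.20140956]
```

View pics/s3.png

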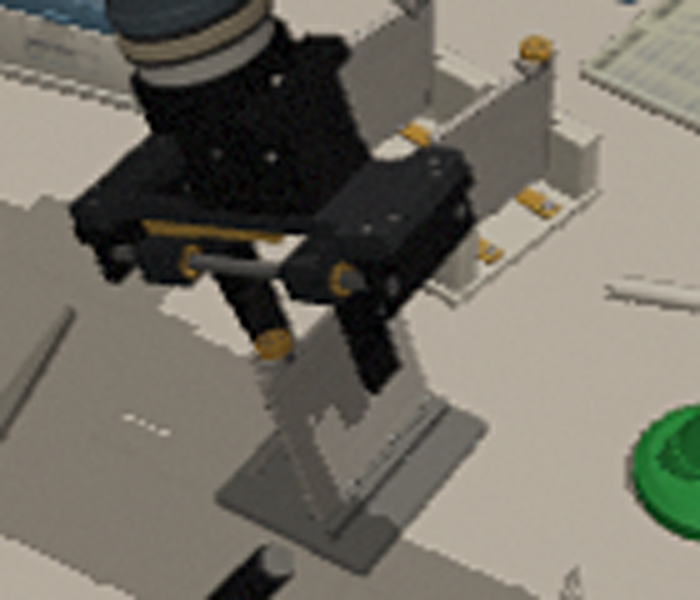

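{"fn": "carry_out", "kwargs": {
  "moves": [
    [0.6,-0.2,0.3,-0.1,0,0,0],
    [0.4,-0.2,0.3,-0.1,0,0,0],
    [0.2,-0.2,0.3,-0.1,0,0,0],
    [0.1,-0.2,0.3,-0.1,0,0,0],
    [0.1,-0.2,0.3,-0.1,0,0,0]
  ],
  "force": 25
}}

```text
time: 3.6
position: [0.5685, 0.1335, 0.0815]
tool_rot: [-0.694, 0.138, 0.107, 0.698]
ft_force: [0.8, -0.8, 0.6]
grip_width: 0.0278
```

```bash
python3 - <<'E'
from g import *
cv2.imwrite(f"pics/scene4.png",robot.camera("scene")[:,:,::-1])
p,R0,o=cur();print(p,o['grip_width'],rel(p,R0,G,Rt),o['ft_force'])
crop("pics/scene4.png","pics/s4.png",190,160,140,120,5)
E
```

```text
[0.56844808 0.13355613 0.08139391] 0.023908900495481927 (array([ 0.02, -0.1 , -0.07]), array([ 0.0019, -0.0005,  0.0007])) [ 0.27757203  0.09492567 -0.33249031]
```

View pics/s4.png

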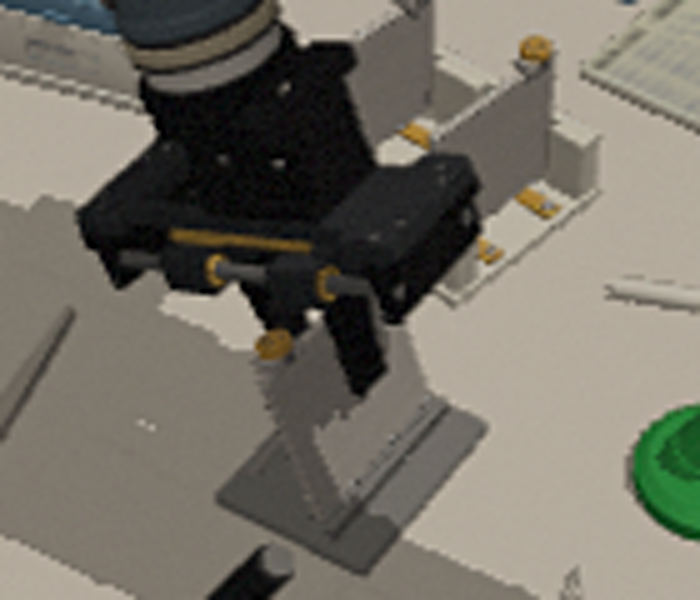

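Straddling the plate well; keep closing.

{"fn": "carry_out", "kwargs": {
  "moves": [
    [0,0,0,0,0,0,0],
    [0,0,0,0,0,0,0],
    [0,0,0,0,0,0,0],
    [0,0,0,0,0,0,0]
  ],
  "force": 30
}}

```text
time: 4.05
position: [0.5684, 0.1336, 0.0812]
tool_rot: [-0.694, 0.138, 0.107, 0.698]
ft_force: [-0.2, 0.2, -1.0]
grip_width: 0.0055
```

{"fn": "carry_out", "kwargs": {
  "moves": [
    [0,0,-1,0,0,0,0],
    [0,0,-3,0,0,0,0],
    [0,0,-6,0,0,0,0],
    [0,0,-10,0,0,0,0],
    [0,0,-13,0,0,0,0],
    [0,0,-13,0,0,0,0]
  ]
}}

```text
time: 4.65
position: [0.6169, 0.1317, 0.2083]
tool_rot: [-0.695, 0.134, 0.103, 0.699]
ft_force: [0.8, -0.9, -2.0]
grip_width: 0.0059
```

```bash
cat > rk.py <<'E'
from h import *
yr=-.222;nr,ur=frame(yr,0);er=np.array([-np.sin(yr),np.cos(yr),0])
S=np.array([.621,-.064,.011]);H=.071
Rr=toolR(nr,-ur)
E
python3 - <<'E'
from rk import *
cv2.imwrite(f"pics/scene5.png",robot.camera("scene")[:,:,::-1])
p,R0,o=cur();print(p,o['grip_width'],o['ft_force'])
print(rel(p,R0,S+[0,0,H+.14],Rr))
crop("pics/scene5.png","pics/s5.png",190,100,140,120,5)
E
```

```text
[0.61441898 0.13169722 0.20565474] 0.00589895781968426 [-0.54228912  0.08153171 -2.64665583]
(array([  0.71,  -2.59, -19.52]), array([ 0.0318,  0.1749, -0.3418]))
```

View pics/s5.png

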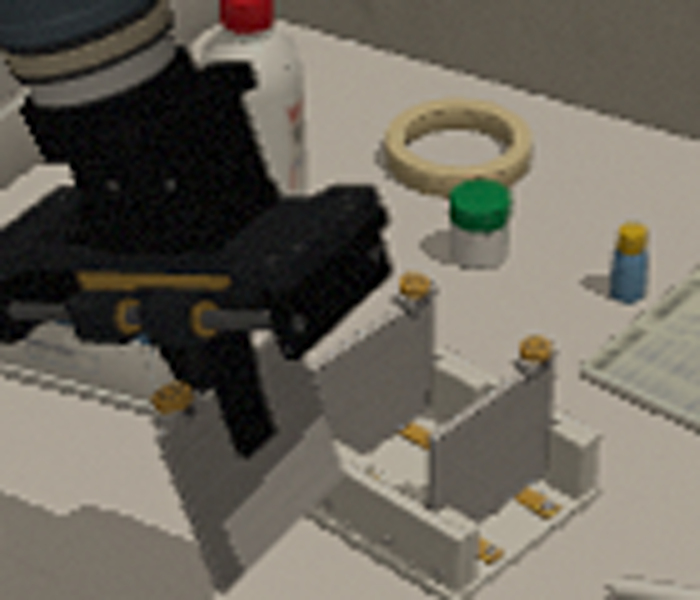

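{"fn": "carry_out", "kwargs": {
  "moves": [
    [0,0.2,-1.5,0,0.01,0.06,-0.12],
    [0,0.7,-2.6,0,0.021,0.117,-0.23],
    [0,0.7,-2.6,-2,0.0318,0.1749,-0.3418],
    [0,0.7,-2.6,-6,0.0318,0.1749,-0.3418],
    [0,0.7,-2.6,-10,0.0318,0.1749,-0.3418],
    [0,0.7,-2.6,-14,0.0318,0.1749,-0.3418],
    [0,0.7,-2.6,-17,0.0318,0.1749,-0.3418],
    [0,0.7,-2.6,-19,0.0318,0.1749,-0.3418],
    [0,0.7,-2.6,-19.5,0.0318,0.1749,-0.3418],
    [0,0.7,-2.6,-19.5,0.0318,0.1749,-0.3418],
    [0,0.7,-2.6,-19.5,0.0318,0.1749,-0.3418]
  ]
}}

```text
time: 5.8
position: [0.6185, -0.0623, 0.2248]
tool_rot: [-0.703, 0.081, -0.075, 0.703]
ft_force: [1.1, -0.5, -2.0]
grip_width: 0.0058
```

```bash
python3 - <<'E'
from rk import *
for n_ in("scene","top"):cv2.imwrite(f"pics/{n_}6.png",robot.camera(n_)[:,:,::-1])
p,R0,o=cur();print(p,o['grip_width'],o['ft_force'])
print(rel(p,R0,S+[0,0,H+.14],Rr))
crop("pics/scene6.png","pics/s6.png",220,90,120,120,5)
crop("pics/top6.png","pics/t6.png",270,130,120,120,5)
E
```

```text
[ 0.61897968 -0.06209546  0.22543195] 0.005658863412910695 [ 0.51298151  0.78286092 -1.92971927]
(array([ 0.24, -0.26, -0.14]), array([ 0.0009,  0.0018, -0.007 ]))
```

View pics/s6.png

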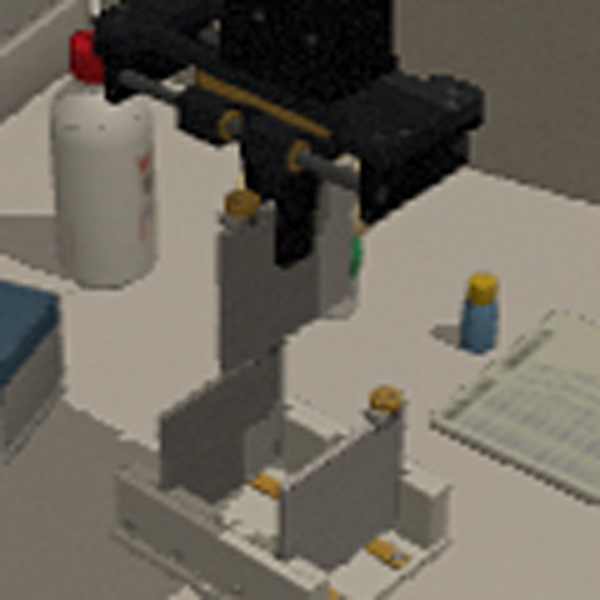

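View pics/t6.png

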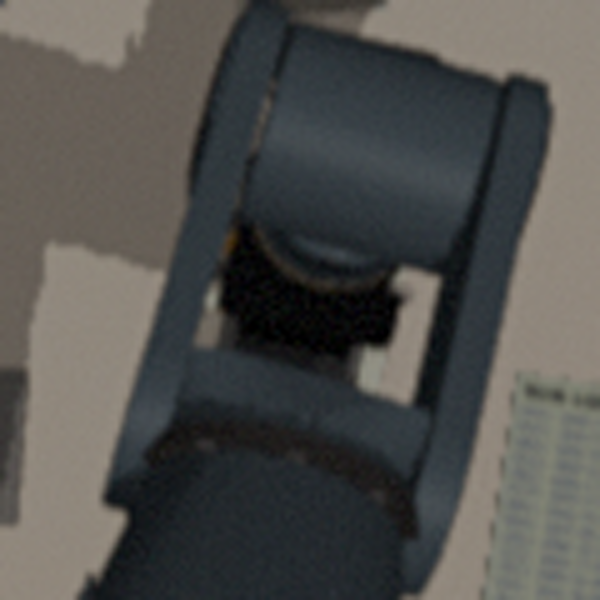

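```bash
python3 - <<'E'
from rk import *
f=lambda c,x0=235,y0=145,k=8:(x0+(c[0]+.5)/k-.5,y0+(c[1]+.5)/k-.5)
T=lambda X:np.array([(X-S)@nr,(X-S)@er])*1000
for c,w in[((68,315),"(75,64)"),((383,500),"(-75,64)"),((602,335),"(-75,-64)"),((405,485),"(-75,~50?)")]:
    print(w,T(onz("scene",*f(c),.048)).round(1))
print("anode discs scene",T(onz("scene",296.89,169.06,.109)),T(onz("scene",272.47,156.29,.109)))
print("anode discs top",T(onz("top",336.88,208.69,.109)),T(onz("top",344.19,176.62,.109)))
im=cv2.imread("pics/scene6.png");h=cv2.cvtColor(im,cv2.COLOR_BGR2HSV)
m=cv2.inRange(h,(10,140,90),(28,255,255))
c,l,s,ce=cv2.connectedComponentsWithStats(m)
for i in range(1,c):
    if s[i,4]>8 and 100<s[i,1]<200 and 240<s[i,0]<310: print(s[i].tolist(),ce[i].round(2))
p,R0,o=cur()
zt=p[2]-.006-.071+.098
X=onz("scene",*[ce[i] for i in range(1,c) if s[i,4]>8 and abs(ce[i][0]-268)<4 and abs(ce[i][1]-130)<5][0],zt)
print("cath disc scene",T(X),zt,"expected tcp",T(p))
crop("pics/scene6.png","pics/s6b.png",255,115,60,60,10)
crop("pics/scene0.png","pics/s0r.png",240,165,65,55,12)
E
```

```text
(75,64) [70.1 55.7]
(-75,64) [-75.   54.4]
(-75,-64) [-75.4 -61.4]
(-75,~50?) [-75.6  43.9]
anode discs scene [-47.24114047 -35.14610142] [ 40.68840943 -34.51535095]
anode discs top [-43.88746731 -34.26379442] [ 44.03216427 -34.09732734]
[265, 128, 7, 4, 17] [268.   129.53]
[294, 168, 6, 4, 20] [296.85 169.45]
[270, 185, 6, 5, 17] [272.82 186.65]
[293, 198, 8, 5, 18] [296.28 200.  ]
cath disc scene [-5.10161599 32.91309821] 0.2464319508139731 expected tcp [-2.39007856  1.4129624 ]
```

View pics/s6b.png

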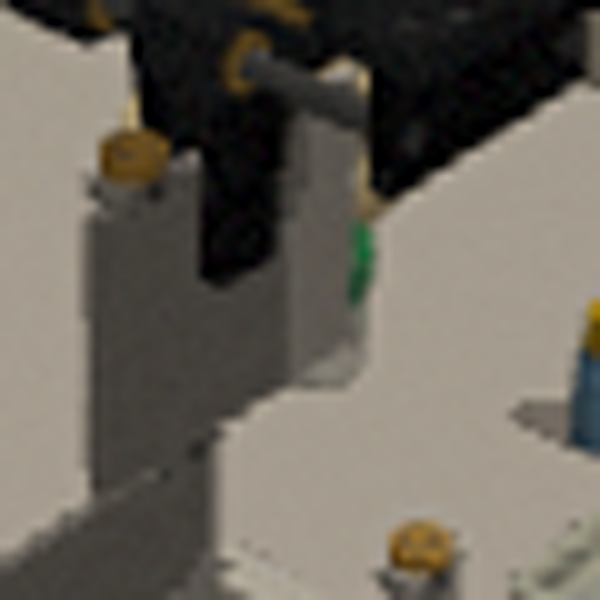

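View pics/s0r.png

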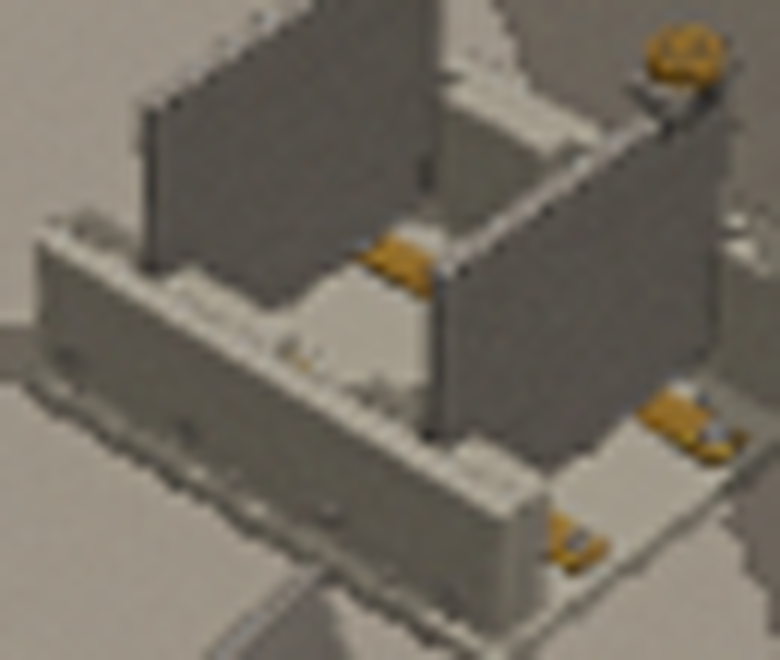

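{"fn": "carry_out", "kwargs": {
  "moves": [
    [0,0.2,0,0.05,0,0,-0.007],
    [0,0.2,2,0.05,0,0,-0.007],
    [0,0.2,4.5,0.05,0,0,-0.007],
    [0,0.2,7,0.05,0,0,-0.007],
    [0,0.2,8.5,0.05,0,0,-0.007],
    [0,0.2,9,0.05,0,0,-0.007],
    [0,0.2,9,0.05,0,0,-0.007]
  ]
}}

```text
time: 6.6
position: [0.6208, -0.063, 0.1353]
tool_rot: [0.703, -0.078, 0.078, -0.702]
ft_force: [-0.5, 0.2, -3.0]
grip_width: 0.0056
```

```bash
cat > look.py <<'E'
from rk import *
import sys
k=sys.argv[1]
cv2.imwrite(f"pics/scene{k}.png",robot.camera("scene")[:,:,::-1])
T=lambda X:np.array([(X-S)@nr,(X-S)@er])*1000
p,R0,o=cur();print(p,"rackframe tcp",T(p),o['grip_width'],o['ft_force'],o['moment'])
print(rel(p,R0,S+[0,0,H],Rr))
im=cv2.imread(f"pics/scene{k}.png");h=cv2.cvtColor(im,cv2.COLOR_BGR2HSV)
m=cv2.inRange(h,(10,140,80),(28,255,255))
c,l,s,ce=cv2.connectedComponentsWithStats(m)
for i in range(1,c):
    if s[i,4]>8 and 100<s[i,1]<200 and 240<s[i,0]<310: print(s[i].tolist(),ce[i].round(2),"rackxy@.109",T(onz("scene",*ce[i],.109)).round(1),"@tool",T(onz("scene",*ce[i],p[2]-.006-H+.098)).round(1))
crop(f"pics/scene{k}.png",f"pics/s{k}.png",235,115,80,80,8)
E
python3 look.py 7
```

```text
[ 0.62136291 -0.06331233  0.1362174 ] rackframe tcp [0.2025952  0.75069896] 0.005383621386325737 [ 0.22185973  0.32557048 -1.69980805] [-0.04130282 -0.07983801 -0.00085512]
(array([-0.03,  4.82, -0.07]), array([0.0014, 0.0008, 0.0021]))
[260, 136, 24, 13, 33] [270.42 141.7 ] rackxy@.109 [ 93.7 -84.5] @tool [ 45.  -30.9]
[265, 158, 6, 5, 24] [267.38 159.83] rackxy@.109 [ 39.9 -12.6] @tool [-5.2 36.1]
[294, 168, 6, 4, 19] [296.89 169.53] rackxy@.109 [-48.6 -33.6] @tool [-87.6  16.5]
[271, 186, 5, 4, 10] [273.1 187.1] rackxy@.109 [-50.7  64.5] @tool [-89.7 108. ]
[293, 198, 8, 5, 17] [296.18 200.06] rackxy@.109 [-126.7   63.5] @tool [-160.5  107.1]
```

View pics/s7.png

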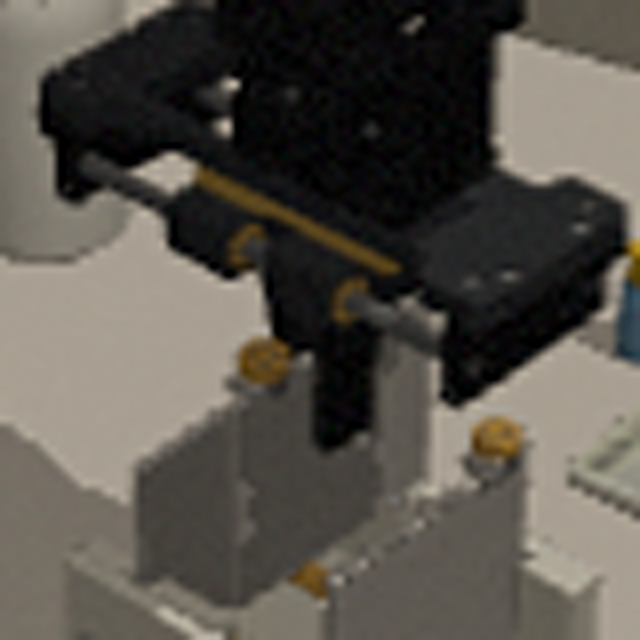

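```bash
cat > disc.py <<'E'
from rk import *
T=lambda X:np.array([(X-S)@nr,(X-S)@er])*1000
def dc(src,u,v,r=6):
    im=cv2.imread(src).astype(float);B,G_,Rr_=im[...,0],im[...,1],im[...,2]
    w=np.clip((Rr_-B)/np.maximum(Rr_,20)-.3,0,None)
    yy,xx=np.mgrid[:420,:560];
    for _ in range(5):
        k=w*(np.hypot(xx-u,yy-v)<r);u,v=(k*xx).sum()/k.sum(),(k*yy).sum()/k.sum()
    return u,v
if __name__=="__main__":
    for n_,s_ in(("near",(296.9,169)),("far",(272.5,156.3))):
        for im in (0,3,7): 
            if n_=="far" and im>3: continue
            q=dc(f"pics/scene{im}.png",*s_);print(n_,im,q,T(onz("scene",*q,.109)))
    q=dc("pics/scene6.png",268,129.5);print("c6",q,T(onz("scene",*q,.2464)))
    q=dc("pics/scene7.png",267.4,159.8);print("c7",q,[T(onz("scene",*q,z)) for z in(.156,.157,.158)])
E
python3 disc.py; python3 - <<'E'
from rk import *
for _ in range(5):
    p,R0,o=cur();print(p,o['q'][:3])
E
```

```text
near 0 (np.float64(296.5442152654264), np.float64(169.48087195322077)) [-47.74369995 -33.08265459]
near 3 (np.float64(296.5067417035199), np.float64(169.59976676055462)) [-48.00531856 -32.60961306]
near 7 (np.float64(296.5280092544591), np.float64(169.58195693386284)) [-47.9973067  -32.70878825]
far 0 (np.float64(272.2789797997304), np.float64(156.75428761152304)) [ 39.60194384 -32.51553921]
far 3 (np.float64(272.2711720183798), np.float64(156.8150858923346)) [ 39.42447379 -32.28633114]
c6 (np.float64(268.0360297273758), np.float64(130.14159189755813)) [-6.99784695 34.85509671]
c7 (np.float64(267.7022754254001), np.float64(159.70141434777463)) [array([-4.26630029, 33.83334456]), array([-5.20048325, 34.84457211]), array([-6.1346662 , 35.85579965])]
[ 0.62136291 -0.06331233  0.1362174 ] [-0.27961603  0.66335232  1.52891373]
[ 0.62136291 -0.06331233  0.1362174 ] [-0.27961603  0.66335232  1.52891373]
[ 0.62136291 -0.06331233  0.1362174 ] [-0.27961603  0.66335232  1.52891373]
[ 0.62136291 -0.06331233  0.1362174 ] [-0.27961603  0.66335232  1.52891373]
[ 0.62136291 -0.06331233  0.1362174 ] [-0.27961603  0.66335232  1.52891373]
```

{"fn": "carry_out", "kwargs": {
  "moves": [
    [0,0.05,0.5,0,0,0,0],
    [0,0.05,0.9,0,0,0,0],
    [0,0.05,1.2,0,0,0,0],
    [0,0.05,1.5,0,0,0,0],
    [0,0.05,1.8,0,0,0,0],
    [0,0.05,2.0,0,0,0,0]
  ]
}}

```text
time: 7.25
position: [0.6213, -0.0638, 0.1156]
tool_rot: [0.703, -0.078, 0.079, -0.702]
ft_force: [0.9, -0.8, -2.6]
grip_width: 0.0061
```

```bash
python3 look.py 8|head -3
```

```text
[ 0.62116677 -0.06378196  0.11530373] rackframe tcp [0.11467053 0.24941398] 0.005770888039868797 [ 0.10157942  0.3503165  -2.52409574] [-0.07243302 -0.09114711  0.03018683]
(array([-0.01,  2.73, -0.02]), array([0.0014, 0.    , 0.0006]))
[260, 142, 24, 13, 32] [269.5 147.5] rackxy@.109 [ 75.8 -60.7] @tool [ 48.9 -31.3]
```

View pics/s8.png

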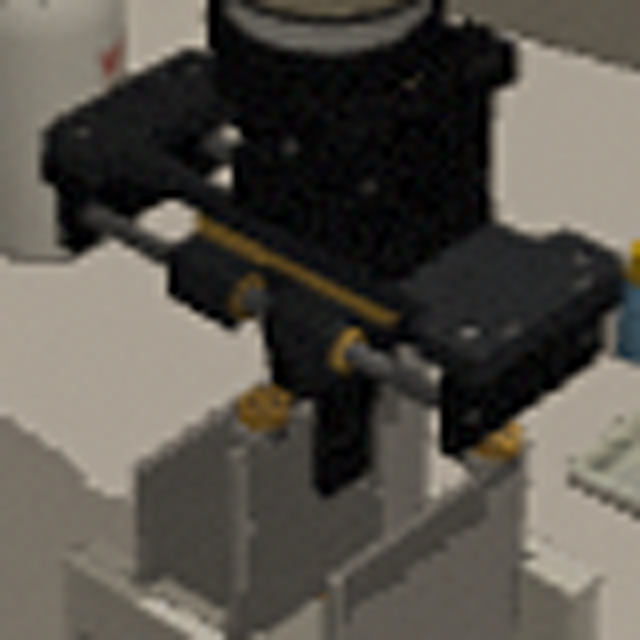

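{"fn": "carry_out", "kwargs": {
  "moves": [
    [0,0,0.4,0,0,0,0],
    [0,0,0.8,0,0,0,0],
    [0,0,1.2,0,0,0,0],
    [0,0,1.6,0,0,0,0],
    [0,0,2.0,0,0,0,0],
    [0,0,2.2,0,0,0,0],
    [0,0,2.2,0,0,0,0]
  ]
}}

```text
time: 8.0
position: [0.6212, -0.0638, 0.0934]
tool_rot: [0.703, -0.078, 0.078, -0.702]
ft_force: [-0.3, 0.0, -2.6]
grip_width: 0.0063
```

{"fn": "carry_out", "kwargs": {
  "moves": [
    [0,0,0.1,0,0,0,0],
    [0,0,0.2,0,0,0,0],
    [0,0,0.3,0,0,0,0],
    [0,0,0.4,0,0,0,0],
    [0,0,0.4,0,0,0,0]
  ]
}}

```text
time: 8.5
position: [0.6213, -0.0638, 0.0898]
tool_rot: [0.703, -0.078, 0.079, -0.702]
ft_force: [0.2, -0.2, -3.1]
grip_width: 0.0055
```

{"fn": "carry_out", "kwargs": {
  "moves": [
    [0,0,0.1,0,0,0,0],
    [0,0,0.1,0,0,0,0],
    [0,0,0.2,0,0,0,0],
    [0,0,0.2,0,0,0,0]
  ]
}}

```text
time: 8.9
position: [0.6215, -0.0639, 0.0879]
tool_rot: [0.703, -0.078, 0.079, -0.702]
ft_force: [0.1, -0.0, -2.0]
grip_width: 0.0057
```

{"fn": "carry_out", "kwargs": {
  "moves": [
    [0,0,0.05,0,0,0,0],
    [0,0,0.1,0,0,0,0],
    [0,0,0.1,0,0,0,0]
  ]
}}

```text
time: 9.2
position: [0.6217, -0.0638, 0.0877]
tool_rot: [0.703, -0.078, 0.079, -0.702]
ft_force: [-1.2, 1.2, 4.6]
grip_width: 0.0057
```

```bash
python3 look.py 9|head -2; python3 -c "
from disc import *
q=dc('pics/scene9.png',268,171);print(q,T(onz('scene',*q,.109)))"
```

```text
[ 0.62169977 -0.06374737  0.08764194] rackframe tcp [0.62696982 0.40050894] 0.005879960758969477 [-1.56339438  2.25939154  5.68393688] [ 0.10363705  0.18426827 -0.00045576]
(array([-0.06, -0.04, -0.04]), array([0.0013, 0.0002, 0.0021]))
(np.float64(267.3624364026442), np.float64(174.00133638656044)) [-3.04285065 34.22484103]
```

View pics/s9.png

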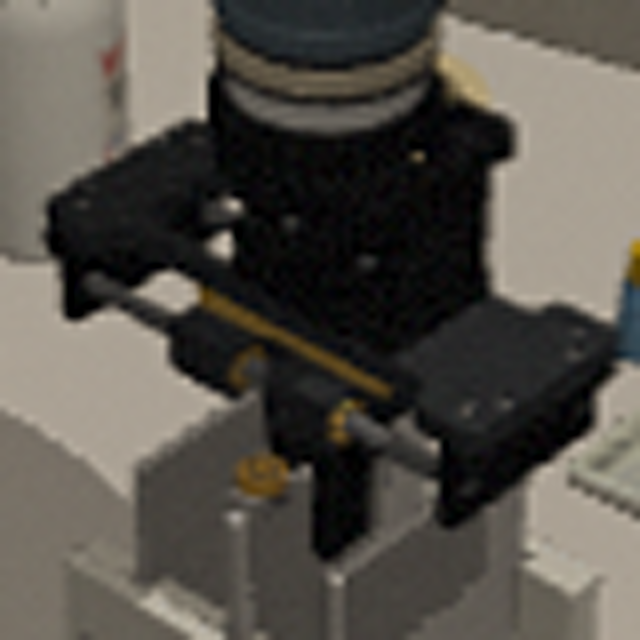

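{"fn": "carry_out", "kwargs": {
  "moves": [
    [0,0,-0.1,0,0,0,0],
    [0.1,0,-0.1,0,0,0,0],
    [0.2,0,-0.1,0,0,0,0],
    [0.25,0,-0.1,0,0,0,0],
    [0.25,0,-0.1,0,0,0,0],
    [0.25,0,-0.1,0,0,0,0]
  ]
}}

```text
time: 9.85
position: [0.6215, -0.0639, 0.0878]
tool_rot: [0.703, -0.078, 0.079, -0.702]
ft_force: [-0.0, -1.1, -0.3]
grip_width: 0.0211
```

```bash
python3 look.py 10|head -2
```

```text
[ 0.62147643 -0.06387884  0.0878212 ] rackframe tcp [0.43805902 0.22308524] 0.021324725424757673 [-0.43080874  0.13251442 -1.26475802] [-0.02431446 -0.07916221 -0.04975804]
(array([-0.04, -0.02, -0.02]), array([0.0015, 0.0002, 0.0014]))
```

View pics/s10.png

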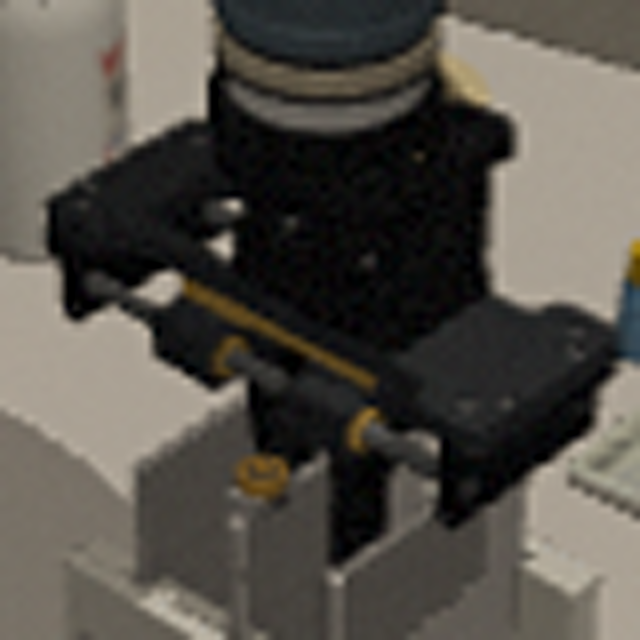

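{"fn": "carry_out", "kwargs": {
  "moves": [
    [0.25,0,-3,0,0,0,0],
    [0.25,0,-7,0,0,0,0],
    [0.25,0,-11,0,0,0,0],
    [0.25,0,-15,0,0,0,0],
    [0.6,0,-17,0,0,0,0],
    [0.6,0,-17,0,0,0,0]
  ]
}}

```text
time: 10.5
position: [0.6234, -0.0641, 0.262]
tool_rot: [0.704, -0.075, 0.082, -0.702]
ft_force: [0.5, -0.7, 0.1]
grip_width: 0.0312
```

```bash
python3 - <<'E'
from h import *
crop("pics/scene0.png","pics/sp.png",195,255,60,75,10)
crop("pics/top0.png","pics/tp.png",168,198,40,50,12)
E
python3 look.py 11|head -2
```

```text
[ 0.62194154 -0.06371602  0.25943248] rackframe tcp [0.85591004 0.48432556] 0.03479649575726784 [-0.27678041  0.53575808 -0.14287918] [-0.03927203 -0.06604461 -0.06248138]
(array([-0.17, 17.14, -0.02]), array([0.0017, 0.0002, 0.005 ]))
```

View pics/sp.png

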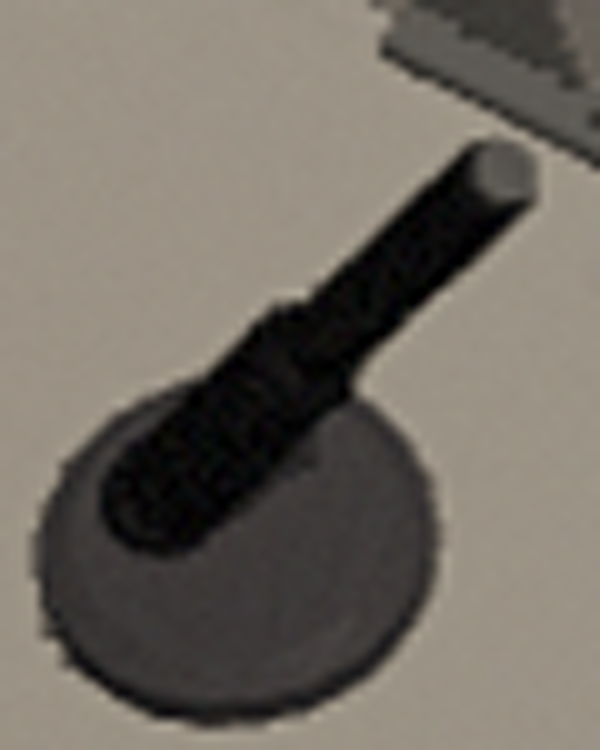

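View pics/tp.png

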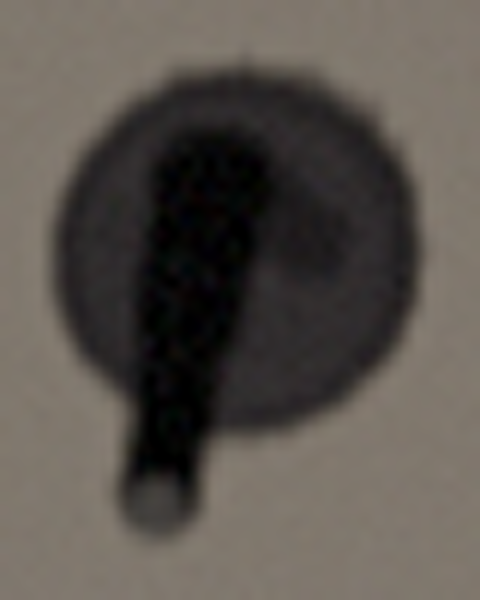

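View pics/s11.png

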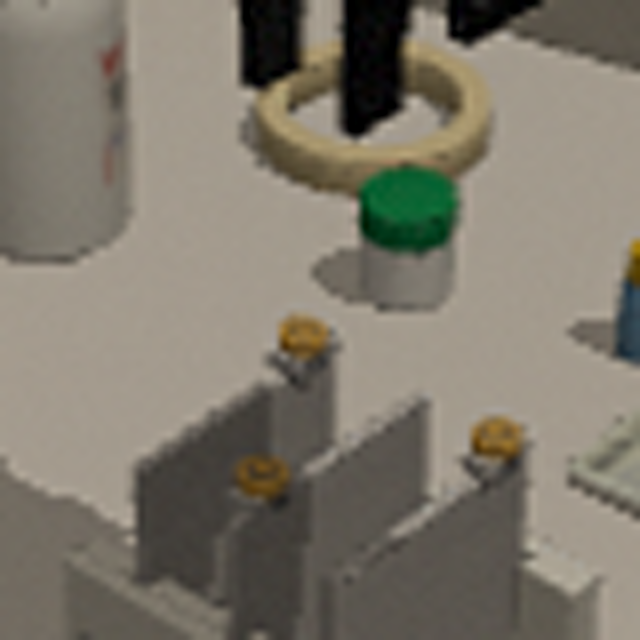

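```bash
cat > pr.py <<'E'
from h import *
f=lambda c,x0,y0,k:(x0+(c[0]+.5)/k-.5,y0+(c[1]+.5)/k-.5)
fs=lambda c:f(c,195,255,10);ft=lambda c:f(c,168,198,12)
E_,m=tri(fs((505,168)),ft((158,497)))
ns=np.cross(ray("scene",*fs((500,183)))[1],ray("scene",*fs((152,512)))[1])
nt=np.cross(ray("top",*ft((161,480)))[1],ray("top",*ft((211,180)))[1])
a=np.cross(ns,nt);a/=np.linalg.norm(a);a*=np.sign(a[2])
lean=np.degrees(np.arccos(a[2]));az=np.arctan2(a[1],a[0])
if __name__=="__main__":
    print("cap",E_,m,"axis",a,"lean",lean,"az",np.degrees(az))
    print("scene bias: cap top@z",onz("top",*ft((158,497)),E_[2]),onz("scene",*fs((505,168)),E_[2]))
    print("foot top", onz("top",*ft((235,252)),.015))
    for lam in(.0915,.0915+.06): 
        X=E_-a*lam;print(lam,X,[proj("top",X),ft((0,0))])
    # tube bottom: collar -> base z
E
python3 pr.py
```

```text
cap [0.4825247  0.3109118  0.15408842] 0.0039977742283729975 axis [-0.50780854 -0.13362973  0.85104264] lean 31.674745080151833 az -165.25686900550767
scene bias: cap top@z [0.48431773 0.31183356 0.15408842] [0.48061907 0.31022305 0.15408842]
foot top [0.54678631 0.32782346 0.015     ]
0.0915 [0.52898918 0.32313892 0.07621802] [array([183.73467908, 223.37144855]), (167.54166666666666, 197.54166666666666)]
0.1515 [0.55945769 0.3311567  0.02515546] [array([185.31815245, 213.77036141]), (167.54166666666666, 197.54166666666666)]
```

```bash
cat > pr2.py <<'E'
from pr import *
b=np.array([0.,0.])
from disc import dc
L=[]
for ps,pt in(((296.54,169.48),(336.88,208.69)),((272.28,156.75),(344.19,176.62))):
    L.append(np.array(ps)-proj("scene",onz("top",*pt,.109)))
L.append(np.array([244.43,228.75])-proj("scene",onz("top",240.86,205.1,.1011)))
b=np.mean(L,0)
ss=lambda c:tuple(np.array(fs(c))-b)
E_,m=tri(ss((505,168)),ft((158,497)))
ns=np.cross(ray("scene",*ss((500,183)))[1],ray("scene",*ss((152,512)))[1])
nt=np.cross(ray("top",*ft((161,480)))[1],ray("top",*ft((211,180)))[1])
a=np.cross(ns,nt);a/=np.linalg.norm(a);a*=np.sign(a[2])
if __name__=="__main__":
    print(L,b);print("cap",E_,m,"axis",a,np.degrees(np.arccos(a[2])),np.degrees(np.arctan2(a[1],a[0])))
    Xc=E_-a*.0915;print("collar",Xc)
    nt2=np.cross(ray("scene",*ss((500,183)))[1],ray("scene",*ss((152,512)))[1]);nt2/=np.linalg.norm(nt2)
    o=ray("scene",0,0)[0];print("cap dist to scene axis plane mm",(E_-o)@nt2*1000)
    n3=nt/np.linalg.norm(nt);o=ray("top",0,0)[0];print("top",(E_-o)@n3*1000)
E
python3 pr2.py
```

```text
[array([0.81722701, 0.7810927 ]), array([0.79985146, 0.86716852]), array([1.30461962, 0.67022315])] [0.97389936 0.77282812]
cap [0.48340952 0.31099619 0.15579147] 0.001908622615212686 axis [-0.5093952  -0.13321203  0.85015945] 31.770983914096146 -165.34476524997882
collar [0.53001918 0.32318509 0.07800188]
cap dist to scene axis plane mm 2.1947723095013933
top 0.5024599989902752
```

```bash
cat > pg.py <<'E'
from pr2 import *
az=np.arctan2(-a[1],-a[0])
Gp=E_-.0295*a
Rp=toolR(np.array([np.cos(az),np.sin(az),0]),-a)
E
python3 - <<'E'
from pg import *
p,R0,o=cur();print(Gp,rel(p,R0,Gp+.08*a,Rp),o['q'].round(2));print(Rp.round(3))
E
```

```text
[0.49843668 0.31492595 0.13071177] (array([-24.43,   5.38,  32.15]), array([ 0.1351, -0.4642, -0.5393])) [-0.28  0.51  1.42 -0.    1.2  -0.06]
[[ 0.823  0.509 -0.253]
 [ 0.215  0.133  0.967]
 [ 0.527 -0.85   0.   ]]
```

{"fn": "carry_out", "kwargs": {
  "moves": [
    [0.7,-24.4,0,32.1,0.1351,-0.4642,-0.5393],
    [0.7,-24.4,0,32.1,0.1351,-0.4642,-0.5393],
    [0.7,-24.4,0,32.1,0.1351,-0.4642,-0.5393],
    [0.7,-24.4,0,32.1,0.1351,-0.4642,-0.5393],
    [0.7,-24.4,0,32.1,0.1351,-0.4642,-0.5393],
    [0.7,-24.4,0,32.1,0.1351,-0.4642,-0.5393],
    [0.7,-24.4,0,32.1,0.1351,-0.4642,-0.5393],
    [0.7,-24.4,0,32.1,0.1351,-0.4642,-0.5393],
    [0.7,-24.4,2,32.1,0.1351,-0.4642,-0.5393],
    [0.7,-24.4,4,32.1,0.1351,-0.4642,-0.5393],
    [0.7,-24.4,5.4,32.1,0.1351,-0.4642,-0.5393],
    [0.7,-24.4,5.4,32.1,0.1351,-0.4642,-0.5393],
    [0.7,-24.4,5.4,32.1,0.1351,-0.4642,-0.5393]
  ]
}}

```text
time: 11.85
position: [0.4532, 0.3028, 0.2017]
tool_rot: [-0.65, -0.276, -0.103, 0.7]
ft_force: [0.4, 0.6, 1.3]
grip_width: 0.0607
```

```bash
cat > lp.py <<'E'
from pg import *
import sys
k=sys.argv[1]
cv2.imwrite(f"pics/scene{k}.png",robot.camera("scene")[:,:,::-1])
p,R0,o=cur();print(p,o['grip_width'],o['ft_force'],rel(p,R0,Gp+.08*a,Rp),rel(p,R0,Gp,Rp))
crop(f"pics/scene{k}.png",f"pics/s{k}.png",180,210,110,120,5)
E
python3 lp.py 12
```

```text
[0.45388781 0.30284319 0.20264019] 0.06093998838993784 [0.3015392  0.04985183 0.44944974] (array([ 0.14, -0.06,  0.04]), array([-0.0013, -0.0017, -0.0043])) (array([0.17, 7.94, 0.03]), array([-0.0013, -0.0017, -0.0043]))
```

View pics/s12.png

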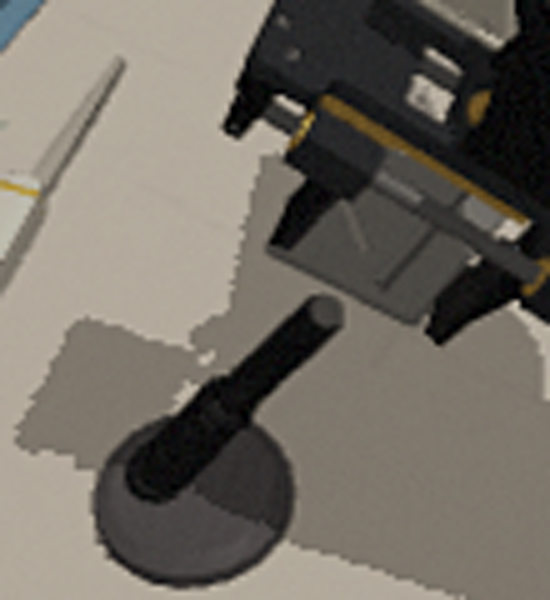

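```bash
python3 - <<'E'
from pg import *
p,R0,o=cur();w=o['grip_width']/2
P2=lambda X:((proj("scene",X)+b-[180,210]+.5)*5-.5).round(0)
for s in(-1,1):
  print([P2(p+R0@[s*x,.025,z]) for x in(w,w+.015) for z in(-.0095,.0095)])
print("axis at tip",P2(p+R0@[0,.025,0]),"cap",P2(E_),"collar",P2(E_-.0915*a), "axis line ahead of cap .03",P2(E_+.03*a))
E
```

```text
[array([439., 295.]), array([426., 333.]), array([471., 315.]), array([458., 352.])]
[array([307., 215.]), array([291., 251.]), array([274., 194.]), array([258., 231.])]
axis at tip [366. 274.] cap [325. 308.] collar [223. 406.] axis line ahead of cap .03 [362. 274.]
```

{"fn": "carry_out", "kwargs": {
  "moves": [
    [0.7,0.15,2,0,0,0,0],
    [0.7,0.15,4,0,0,0,0],
    [0.7,0.15,6,0,0,0,0],
    [0.7,0.15,7.5,0,0,0,0],
    [0.7,0.15,7.9,0,0,0,0],
    [0.7,0.15,7.9,0,0,0,0]
  ]
}}

```text
time: 12.5
position: [0.4963, 0.3136, 0.1367]
tool_rot: [-0.65, -0.277, -0.105, 0.7]
ft_force: [0.7, -0.4, -0.0]
grip_width: 0.061
```

```bash
python3 lp.py 13
```

```text
[0.49600076 0.31364196 0.13708332] 0.06054364345215216 [-0.20272653  0.1366339   0.506574  ] (array([-0.12, -7.92,  0.07]), array([-0.001 , -0.0022, -0.0021])) (array([-0.11,  0.08,  0.06]), array([-0.001 , -0.0022, -0.0021]))
```

View pics/s13.png

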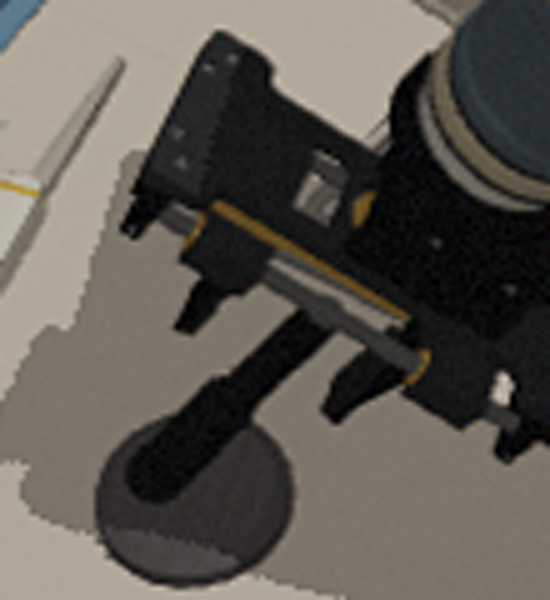

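Handle lies between the fingers. Close.

{"fn": "carry_out", "kwargs": {
  "moves": [
    [0.5,-0.1,0.1,0.05,0,0,0],
    [0.3,-0.1,0.1,0.05,0,0,0],
    [0.1,-0.1,0.1,0.05,0,0,0],
    [0,-0.1,0.1,0.05,0,0,0],
    [0,-0.1,0.1,0.05,0,0,0],
    [0,-0.1,0.1,0.05,0,0,0],
    [0,-0.1,0.1,0.05,0,0,0],
    [0,-0.1,0.1,0.05,0,0,0]
  ],
  "force": 35
}}

```text
time: 13.35
position: [0.4942, 0.3144, 0.1351]
tool_rot: [-0.65, -0.277, -0.104, 0.7]
ft_force: [-1.7, -0.3, 1.4]
grip_width: 0.0171
```

{"fn": "carry_out", "kwargs": {
  "moves": [
    [0,0,-1,0,0,0,0],
    [0,0,-2.5,0,0,0,0],
    [0,0,-4.5,0,0,0,0],
    [0,0,-6.5,0,0,0,0],
    [0,0,-8.5,0,0,0,0],
    [0,0,-10,0,0,0,0],
    [0,0,-10,0,0,0,0]
  ]
}}

```text
time: 14.05
position: [0.4438, 0.3012, 0.2218]
tool_rot: [-0.649, -0.278, -0.105, 0.7]
ft_force: [0.1, -0.1, -1.0]
grip_width: 0.0172
```

```bash
python3 lp.py 14
```

```text
[0.44412547 0.30119714 0.22108235] 0.017145902171409485 [ 0.60263715  0.68605899 -1.0955226 ] (array([ 0.01,  2.03, -0.05]), array([-0.0018, -0.0012, -0.0017])) (array([ 0.02, 10.03, -0.06]), array([-0.0018, -0.0012, -0.0017]))
```

View pics/s14.png

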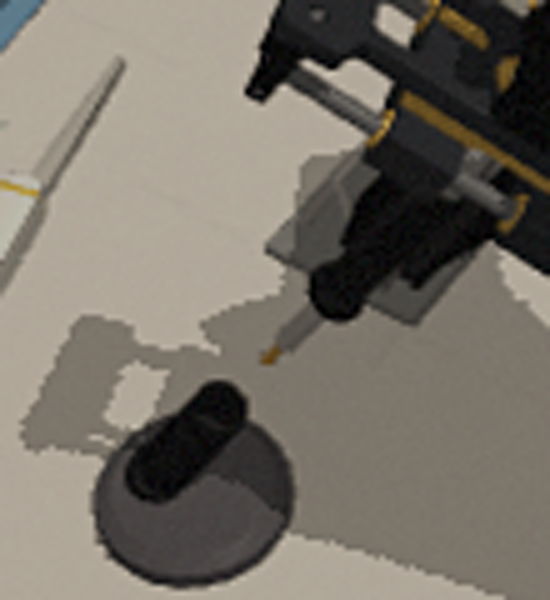

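```bash
python3 - <<'E'
from pg import *
from disc import dc
p,R0,o=cur()
t=p+.128*R0[:,1];print("tip pred",t,((proj("scene",t)+b-[180,210]+.5)*5-.5))
cv2.imwrite("pics/top14.png",robot.camera("top")[:,:,::-1])
crop("pics/top14.png","pics/t14.png",280,150,90,80,8)
for g in((336.9,208.7),(344.2,176.6),(316,188)):
    q=dc("pics/top14.png",*g,r=4);print(q,onz("top",*q,.109))
q=dc("pics/scene14.png",267.4,174);print("scene corr",q,onz("scene",*(np.array(q)-b),.109))
E
```

```text
tip pred [0.5090938  0.31842021 0.11214897] [265.95559616 365.99996359]
(np.float64(336.84139455007727), np.float64(208.92275374613058)) [ 0.57002724 -0.08765942  0.109     ]
(np.float64(344.04518288958417), np.float64(176.93458320526457)) [ 0.65559464 -0.10657219  0.109     ]
(np.float64(315.6629125218907), np.float64(186.62360802287057)) [ 0.62875693 -0.03144096  0.109     ]
scene corr (np.float64(267.2946952161604), np.float64(174.20260310934842)) [ 0.62920002 -0.03072237  0.109     ]
```

View pics/t14.png

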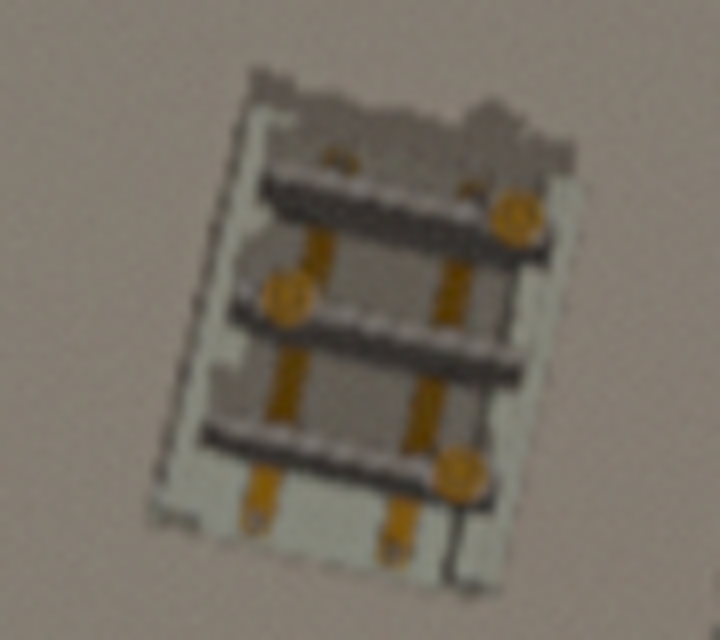

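```bash
cat > fin.py <<'E'
from pg import *
pad=np.array([.629,-.0313,.109])
Rf=toolR(np.array([np.cos(.25),np.sin(.25),0]),np.array([0,0,-1.]))
def hov(h):
    p,R0,o=cur();return rel(p,R0,pad+[0,0,.122+h],Rf)
E
python3 - <<'E'
from fin import *
p,R0,o=cur()
print(hov(.05));print("up 8cm in tool",R0.T@[0,0,8])
E
```

```text
(array([ 11.58,  -0.76, -36.82]), array([-0.0033,  0.005 ,  0.5519]))
up 8cm in tool [ 4.19421998 -6.81236406  0.01465124]
```

{"fn": "carry_out", "kwargs": {
  "moves": [
    [0,2,-3,0,0,0,0.12],
    [0,4,-6.5,0,0,0,0.25],
    [0,5,-7.5,-2,0,0,0.38],
    [0,6,-7.5,-6,0,0,0.5],
    [0,7,-7,-10.5,0,0.005,0.552],
    [0,8,-5.5,-15,0,0.005,0.552],
    [0,9,-4,-20,0,0.005,0.552],
    [0,10,-3,-25,0,0.005,0.552],
    [0,11,-2,-30,0,0.005,0.552],
    [0,11.5,-1,-34,0,0.005,0.552],
    [0,11.6,-0.8,-36,0,0.005,0.552],
    [0,11.6,-0.8,-36.8,0,0.005,0.552],
    [0,11.6,-0.8,-36.8,0,0.005,0.552],
    [0,11.6,-0.8,-36.8,0,0.005,0.552]
  ]
}}

```text
time: 15.55
position: [0.6279, -0.0296, 0.287]
tool_rot: [-0.7, -0.088, 0.09, 0.703]
ft_force: [-0.3, 0.1, -0.8]
grip_width: 0.0172
```

```bash
cat > lf.py <<'E'
from fin import *
import sys
k=sys.argv[1]
for n_ in("scene","top"):cv2.imwrite(f"pics/{n_}{k}.png",robot.camera(n_)[:,:,::-1])
p,R0,o=cur();print(p,o['grip_width'],o['ft_force'],hov(0))
t=p+.128*R0[:,1];print("tip pred",t,((proj("scene",t)+b-[235,100]+.5)*7-.5),"pad",((proj("scene",pad)+b-[235,100]+.5)*7-.5))
crop(f"pics/scene{k}.png",f"pics/s{k}.png",235,100,80,85,7)
E
python3 lf.py 15
```

```text
[ 0.6280686  -0.02923577  0.28757124] 0.017207596182955903 [-0.5088381   0.1870268  -1.20800232] (array([ 0.04,  5.06, -0.24]), array([-0.0037,  0.003 , -0.0008]))
tip pred [ 0.62785455 -0.02880384  0.15957215] [228.56429492 417.33871686] pad [230.27920889 521.76439289]
```

View pics/s15.png

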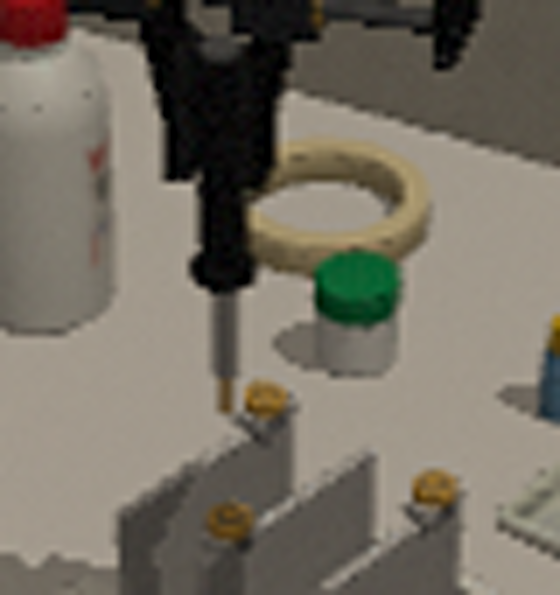

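{"fn": "carry_out", "kwargs": {
  "moves": [
    [0,0,0,-0.25,0,0,0],
    [0,0,1.5,-0.25,0,0,0],
    [0,0,3,-0.25,0,0,0],
    [0,0,4,-0.25,0,0,0],
    [0,0,4.2,-0.25,0,0,0],
    [0,0,4.2,-0.25,0,0,0],
    [0,0,4.2,-0.25,0,0,0]
  ]
}}

```text
time: 16.35
position: [0.6297, -0.0334, 0.246]
tool_rot: [-0.701, -0.089, 0.088, 0.702]
ft_force: [-0.4, -0.4, -0.4]
grip_width: 0.0174
```

```bash
python3 lf.py 16; python3 -c "
from h import *
crop('pics/scene16.png','pics/s16b.png',245,135,45,50,12)"
```

```text
[ 0.62977207 -0.03355123  0.24610671] 0.01759203287304494 [ 0.59947336 -0.01105096 -0.4133462 ] (array([-0.02,  0.91,  0.23]), array([-0.0025,  0.0009,  0.0008]))
tip pred [ 0.6297969  -0.03321838  0.11810715] [230.80044632 499.31832129] pad [230.27920889 521.76439289]
```

View pics/s16b.png

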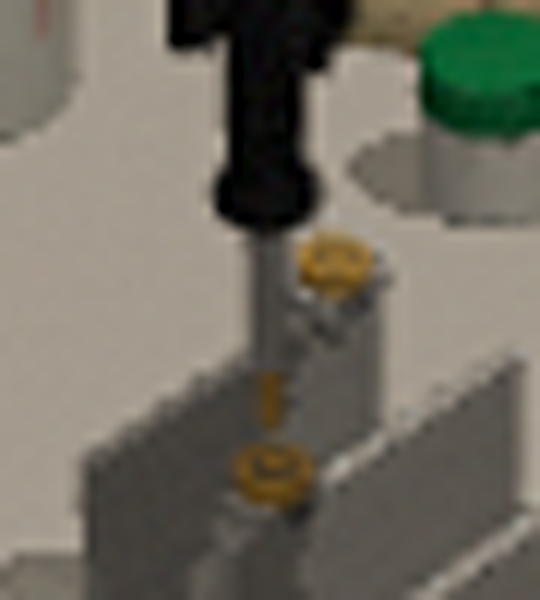

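{"fn": "carry_out", "kwargs": {
  "moves": [
    [0,0,0.2,0.2,0,0,0],
    [0,0,0.4,0.2,0,0,0],
    [0,0,0.6,0.2,0,0,0],
    [0,0,0.6,0.2,0,0,0],
    [0,0,0.6,0.2,0,0,0],
    [0,0,0.6,0.2,0,0,0]
  ]
}}

```text
time: 17.05
position: [0.6288, -0.0316, 0.2393]
tool_rot: [-0.7, -0.088, 0.089, 0.703]
ft_force: [-0.6, -0.8, -0.3]
grip_width: 0.0172
```

```bash
python3 lf.py 17; python3 -c "
from h import *
crop('pics/scene17.png','pics/s17b.png',245,135,45,50,12)"
```

```text
[ 0.62884148 -0.03155509  0.23933585] 0.01731164906158772 [ 0.21356947 -0.16705783 -0.99376199] (array([0.02, 0.23, 0.02]), array([-0.0031,  0.0008, -0.0005]))
tip pred [ 0.62867546 -0.03118177  0.1113365 ] [230.8201583  517.30303469] pad [230.27920889 521.76439289]
```

View pics/s17b.png

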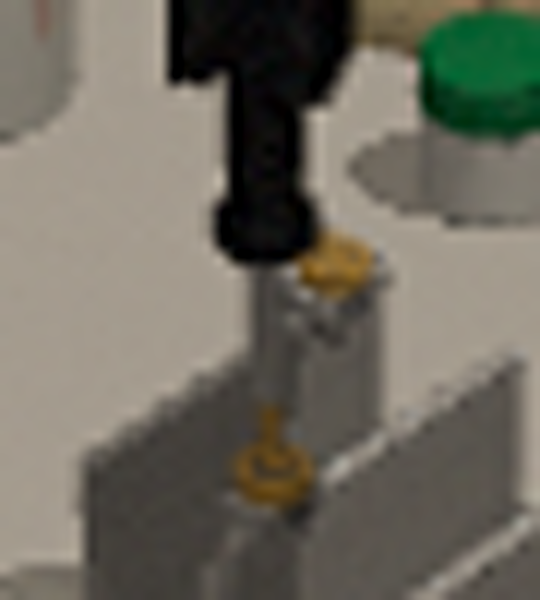

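{"fn": "carry_out", "kwargs": {
  "moves": [
    [0,0,0.1,0,0,0,0],
    [0,0,0.2,0,0,0,0],
    [0,0,0.3,0,0,0,0],
    [0,0,0.3,0,0,0,0]
  ]
}}

```text
time: 17.55
position: [0.6288, -0.0315, 0.2363]
tool_rot: [-0.7, -0.088, 0.089, 0.703]
ft_force: [0.4, -0.7, 0.2]
grip_width: 0.0171
```

{"fn": "carry_out", "kwargs": {
  "moves": [
    [0,0,0.1,0,0,0,0],
    [0,0,0.2,0,0,0,0],
    [0,0,0.2,0,0,0,0]
  ]
}}

```text
time: 17.85
position: [0.6289, -0.0315, 0.2345]
tool_rot: [-0.7, -0.088, 0.089, 0.703]
ft_force: [0.2, 0.4, 1.1]
grip_width: 0.0174
```

```bash
cat > avg.py <<'E'
from fin import *
import sys
F=[];Z=[]
for i in range(10):
    im=robot.camera("scene");o=robot.get_obs();F.append(o['ft_force']);Z.append(o['position'])
print("F",np.mean(F,0),np.std(F,0),"p",np.mean(Z,0))
cv2.imwrite(f"pics/scene{sys.argv[1]}.png",im[:,:,::-1])
crop(f"pics/scene{sys.argv[1]}.png",f"pics/s{sys.argv[1]}b.png",245,135,45,50,12)
E
python3 avg.py 18
```

```text
F [ 0.30318048 -0.07416941  1.86537315] [0.35067908 0.52599701 0.47691816] p [ 0.62886411 -0.03150495  0.23440796]
```

View pics/s18b.png

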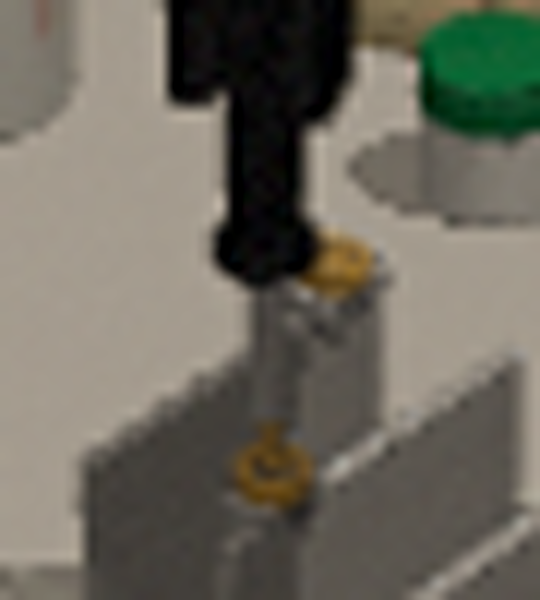

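{"fn": "carry_out", "kwargs": {
  "moves": [
    [0,0,0.1,0,0,0,0],
    [0,0,0.2,0,0,0,0],
    [0,0,0.25,0,0,0,0],
    [0,0,0.25,0,0,0,0]
  ]
}}

```text
time: 18.75
position: [0.6288, -0.0315, 0.2318]
tool_rot: [-0.7, -0.088, 0.089, 0.703]
ft_force: [0.2, -0.4, 3.5]
grip_width: 0.0173
```

```bash
python3 avg.py 19; python3 avg.py 20
```

```text
F [0.00423589 0.16548823 2.66284949] [0.52243453 0.46756561 0.29056903] p [ 0.62881833 -0.03148273  0.23183773]
F [ 0.02011188 -0.02813233  2.6455439 ] [0.49010934 0.49468902 0.47545633] p [ 0.62876736 -0.03149193  0.23176874]
```

View pics/s20b.png

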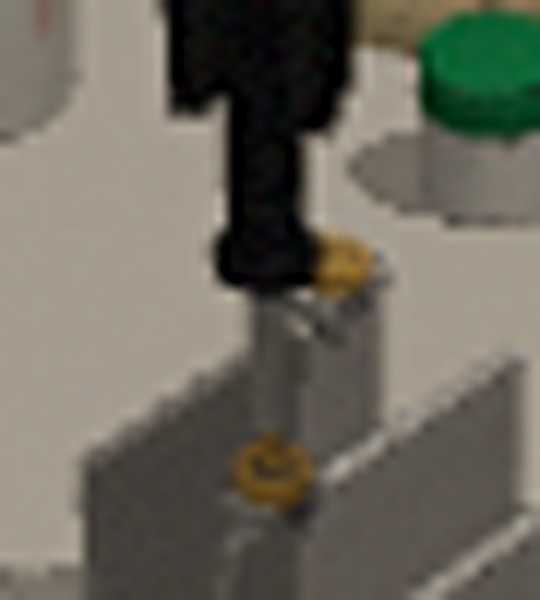

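```bash
python3 - <<'E'
from fin import *
P2=lambda X:((proj("scene",X)+b-[245,135]+.5)*12-.5)
print("pad",P2(pad),"per mm y",P2(pad+[0,.001,0])-P2(pad),"per mm x",P2(pad+[.001,0,0])-P2(pad),"per mm z",P2(pad+[0,0,.001])-P2(pad))
th=np.linspace(0,6.28,90);rim=np.stack([np.cos(th),np.sin(th),0*th],1)
def low(c,r): return max((P2(c+r*q) for q in rim),key=lambda q:q[1])
def wid(c,r): l=[P2(c+r*q)[0] for q in rim];return min(l),max(l)
base=np.array([.6288,-.0315,.109])
for s in(.004,.005):
    print(s,"collar low",low(base+[0,0,.060-s],.0125),wid(base+[0,0,.060-s],.0125),"shank low",low(base+[0,0,.018-s],.005))
print("disc rim rows",[f([P2(pad+.009*q)[1] for q in rim]) for f in(min,max)])
print("img16 tip",P2(np.array([.6297,-.0335,.1188])),"shank",low(np.array([.6297,-.0335,.1188+.018]),.005),"collar",low(np.array([.6297,-.0335,.1788]),.0125))
im=cv2.imread("pics/scene20.png");print(im[145:180,266:270].mean(1).astype(int).tolist())
for k in(16,20): crop(f"pics/scene{k}.png",f"pics/z{k}.png",253,148,30,32,18)
E
```

```text
pad [275.12150095 474.81038781] per mm y [-2.25356043  2.41491026] per mm x [-3.91647676 -1.36741566] per mm z [-0.03391907 -3.58252399]
0.004 collar low [275.85892501 301.79497135] (np.float64(216.08285610713983), np.float64(332.7842839611844)) shank low [276.44459488 437.92552744]
0.005 collar low [275.89378175 305.62719938] (np.float64(216.1530678426857), np.float64(332.7849511526647)) shank low [276.47808785 441.56600189]
disc rim rows [np.float64(449.98630754881754), np.float64(499.91107812029736)]
img16 tip [277.00987895 433.28035323] shank [276.97353873 381.20705931] collar [276.39994387 242.41350642]
[[12, 10, 9], [9, 9, 9], [6, 9, 9], [10, 12, 12], [6, 8, 7], [10, 9, 9], [10, 9, 10], [14, 17, 16], [10, 8, 8], [9, 7, 8], [9, 7, 9], [13, 12, 12], [14, 13, 14], [3, 4, 5], [40, 42, 44], [61, 66, 70], [72, 78, 83], [69, 75, 80], [60, 66, 70], [60, 66, 70], [60, 66, 70], [61, 67, 71], [62, 67, 71], [63, 68, 72], [63, 68, 73], [65, 70, 73], [45, 61, 74], [29, 67, 89], [29, 61, 82], [33, 57, 71], [31, 76, 104], [20, 61, 86], [51, 64, 73], [53, 57, 61], [61, 67, 71]]
```

View pics/z20.png

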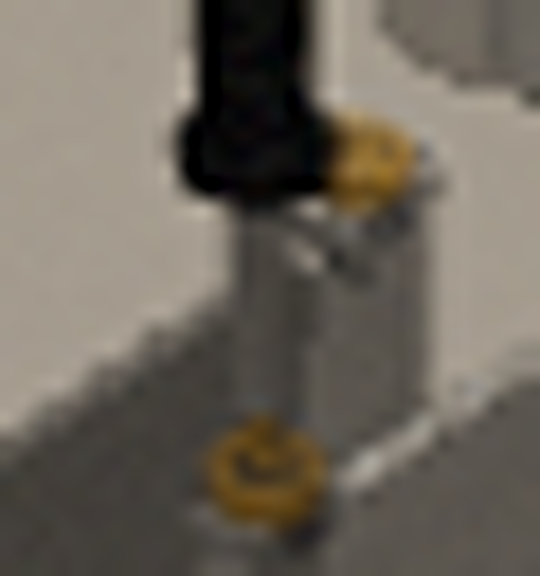

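View pics/z16.png

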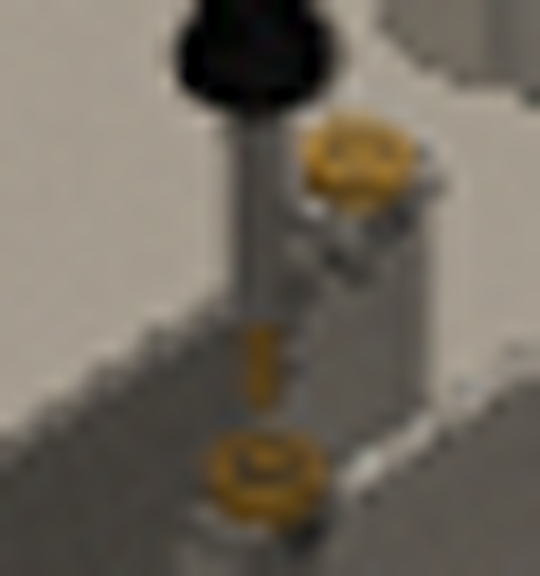

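{"fn": "carry_out", "kwargs": {
  "moves": [
    [0,0,0.05,0,0,0,0],
    [0,0,0.05,0,0,0,0],
    [0,0,0.05,0,0,0,0]
  ]
}}

```text
time: 20.05
position: [0.6288, -0.0315, 0.2313]
tool_rot: [-0.7, -0.088, 0.089, 0.703]
ft_force: [0.1, -0.4, 3.7]
grip_width: 0.0172
```

```bash
python3 avg.py 21; python3 avg.py 22
```

```text
F [ 0.11604016 -0.05488593  2.55782487] [0.30034369 0.29946963 0.46908667] p [ 0.62876556 -0.0314805   0.23127707]
F [0.09243038 0.21123894 2.84114354] [0.39171634 0.465255   0.27225048] p [ 0.62876509 -0.03148112  0.23126968]
```

View pics/scene22.png

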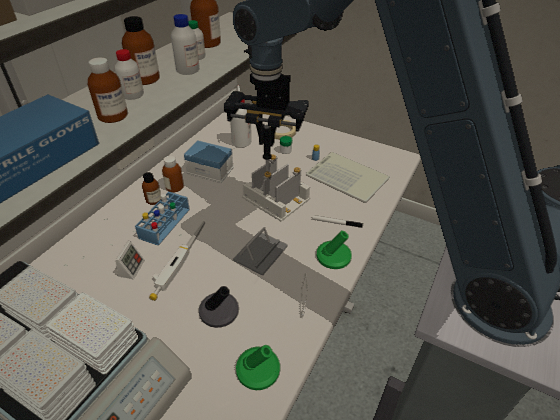

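```bash
python3 -c "
from rig import robot
print(robot.hand_in())"
```

```text
the job is handed in; nothing more can be done
None
```

The cathode is in the middle groove of the rack, and the arm is still holding the probe upright on its terminal ring. I handed the job in at about 21 s; no verdict is reported.

- **Cathode:** it met the brass bars at the expected height (tool at z = 0.0877 m, 0.088 expected). I pressed it down with about 8 N, then let go. Both cameras show its terminal at the +y end, opposite the anodes' terminals, and the anodes where they were.
- **Probe position:** the tool axis is within about 1 mm of the ring centre I measured from the top camera. The scene picture shows the tip landing on the ring.
- **Spring travel:** the two estimates differ. The force gives about 3.3 N, or 4.4 mm; the height travelled since contact gives about 5.4 mm. Both are close to the 5 mm asked for.
- **Tilt:** the tool itself points straight down to within 0.3°. In the scene picture the collar sits about 1 px higher than expected. That could mean the probe tilts 2–3° in y, or just that the collar edge is rounded. I could not check it from above because the arm blocks the top camera.
- **Calibration:** the scene camera read about 1 px (3–4 mm) off from the top camera. I trusted the top camera and corrected the scene readings to match.

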